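# Build the kiln setter and load it with jars

## Task

Set up the kiln stand and load it: slide the two tall spacer tubes down over the stand's two posts until they sit on its base, then lay the setter bar flat, centred and in line, across the tops of both spacers. Then stand every grey bottle-jar upright in a row on the bar, each with its foot wholly within the bar's length, centred across the bar's width and with a clear gap to its neighbours. Leave everything else (short spacer, armadillo, bowl, paddle, glaze jar, brush) where it is.

Things in the scene. Friction and masses are not known exactly. Their poses are not given: they have to be found in the camera images.
- stand: fixed setter stand: flat pale ceramic base 80 mm (x) by 320 mm (y) by 20 mm high, with two upright steel posts at y = +110 and -110 mm. Each post is 26 mm in diameter, rises 40 mm above the base top (60 mm above the table) and its last 12 mm taper to 14 mm. Origin at the centre of the base's underside; y runs from post to post, z up
- post_left (a point): centre of the foot of the post at the stand's +y, on the base top (20 mm above the table); axes as the stand's
- post_right (a point): the same for the post at the stand's -y
- spacer_a: tall pale ceramic spacer tube, 50 mm tall, 56 mm outside and 31 mm inside diameter, open at both ends, standing on end on the table; about 0.2 kg. Origin at the centre of its lower end, z along the tube. The two tall spacers are alike
- spacer_b: tall pale ceramic spacer tube, 50 mm tall, 56 mm outside and 31 mm inside diameter, open at both ends, standing on end on the table; about 0.2 kg. Origin at the centre of its lower end, z along the tube. The two tall spacers are alike
- bar: loose pale ceramic setter bar lying flat on the table, 44 mm wide (its x), 340 mm long (its y), 20 mm thick, about 0.55 kg. Origin at the centre of its underside, z up; its two ends are alike
- jar_a: small unfired grey-clay bottle-jar standing upright, 110 mm tall: foot 48 mm in diameter, round belly 62 mm in diameter (widest from 12 to 46 mm up), straight neck 36 mm in diameter from 64 mm up to the mouth at 110 mm. About 0.2 kg. Origin at the centre of the foot's underside, z up along the jar. All four jars are alike; two to four of them are present
- jar_b: small unfired grey-clay bottle-jar standing upright, 110 mm tall: foot 48 mm in diameter, round belly 62 mm in diameter (widest from 12 to 46 mm up), straight neck 36 mm in diameter from 64 mm up to the mouth at 110 mm. About 0.2 kg. Origin at the centre of the foot's underside, z up along the jar. All four jars are alike; two to four of them are present
- jar_c: small unfired grey-clay bottle-jar standing upright, 110 mm tall: foot 48 mm in diameter, round belly 62 mm in diameter (widest from 12 to 46 mm up), straight neck 36 mm in diameter from 64 mm up to the mouth at 110 mm. About 0.2 kg. Origin at the centre of the foot's underside, z up along the jar. All four jars are alike; two to four of them are present
- jar_d: small unfired grey-clay bottle-jar standing upright, 110 mm tall: foot 48 mm in diameter, round belly 62 mm in diameter (widest from 12 to 46 mm up), straight neck 36 mm in diameter from 64 mm up to the mouth at 110 mm. About 0.2 kg. Origin at the centre of the foot's underside, z up along the jar. All four jars are alike; two to four of them are present
- short_spacer: bystander: short spacer tube of the same 56 mm diameter but only 25 mm tall, not to be used; origin at the centre of its lower end
- armadillo: bystander: grey-clay armadillo figure about 105 mm long (its x), 56 mm wide and 66 mm high; origin between its feet
- bowl: bystander: terracotta bowl, 110 mm across and 50 mm high, behind the stand; origin at the centre of its foot
- paddle: bystander: wooden clay paddle about 230 mm long and 50 mm wide lying behind the stand; origin on its underside
- glaze_jar: bystander: closed grey jar, 66 mm in diameter and 85 mm high, behind the stand; origin at the centre of its foot
- brush: bystander: brush about 170 mm long lying near the robot's right; origin on its underside
Things that resemble listed ones, but are neither listed nor needed, are in the scene too. Leave any turquoise look-alike of the spacer_b alone. What is shaped like the jar_a but black is not meant.

How it is judged (in metres and radians):
On the way, in this order (a step that is already met when the one before it is completed fails the run):
1. both tall spacers are down over the two posts, one on each, sitting on the base (((horizontal distance between spacer_a and post_left below 0.006 m and z of spacer_a in the frame of post_left below 0.004 m and angle between each of spacer_a, spacer_b's own z axis and vertical below 0.06 rad and horizontal distance between spacer_b and post_right below 0.006 m and z of spacer_b in the frame of post_right below 0.004 m) or (horizontal distance between spacer_a and post_right below 0.006 m and z of spacer_a in the frame of post_right below 0.004 m and angle between each of spacer_a, spacer_b's own z axis and vertical below 0.06 rad and horizontal distance between spacer_b and post_left below 0.006 m and z of spacer_b in the frame of post_left below 0.004 m))), for 0.2 s.
2. the bar rests flat across both spacers, centred and in line with the stand, and is let go (((horizontal distance between spacer_a and post_left below 0.006 m and z of spacer_a in the frame of post_left below 0.004 m and angle between each of spacer_a, spacer_b's own z axis and vertical below 0.06 rad and horizontal distance between spacer_b and post_right below 0.006 m and z of spacer_b in the frame of post_right below 0.004 m) or (horizontal distance between spacer_a and post_right below 0.006 m and z of spacer_a in the frame of post_right below 0.004 m and angle between each of spacer_a, spacer_b's own z axis and vertical below 0.06 rad and horizontal distance between spacer_b and post_left below 0.006 m and z of spacer_b in the frame of post_left below 0.004 m)) and x of bar in the frame of stand between -0.012 and 0.012 m and y of bar in the frame of stand between -0.02 and 0.02 m and z of bar in the frame of stand between 0.066 and 0.074 m and angle between the y axis of bar and the y axis of stand, either way round below 0.08 rad and angle between bar's own z axis and vertical below 0.05 rad and contact force between bar and the fingers below 0.1 N), for 0.2 s.
At the end, for the whole second after the job is handed in: A tall spacer down on each post; bar level on both, within 12 mm across and 20 mm along of centre, 0.08 rad in line; each jar present upright (0.06 rad) on the bar, foot within its length, 12 mm of its centre line, jar centres over 65 mm apart; all still and released (((horizontal distance between spacer_a and post_left below 0.006 m and z of spacer_a in the frame of post_left below 0.004 m and angle between each of spacer_a, spacer_b's own z axis and vertical below 0.06 rad and horizontal distance between spacer_b and post_right below 0.006 m and z of spacer_b in the frame of post_right below 0.004 m) or (horizontal distance between spacer_a and post_right below 0.006 m and z of spacer_a in the frame of post_right below 0.004 m and angle between each of spacer_a, spacer_b's own z axis and vertical below 0.06 rad and horizontal distance between spacer_b and post_left below 0.006 m and z of spacer_b in the frame of post_left below 0.004 m)) and x of bar in the frame of stand between -0.012 and 0.012 m and y of bar in the frame of stand between -0.02 and 0.02 m and z of bar in the frame of stand between 0.066 and 0.074 m and angle between the y axis of bar and the y axis of stand, either way round below 0.08 rad and angle between bar's own z axis and vertical below 0.05 rad and x of jar_a in the frame of bar between -0.012 and 0.012 m and y of jar_a in the frame of bar between -0.146 and 0.146 m and z of jar_a in the frame of bar between 0.016 and 0.024 m and angle between each of jar_a, jar_b, jar_c, jar_d's own z axis and vertical below 0.06 rad and linear speed of each of jar_a, jar_b, jar_c, jar_d, bar below 0.02 m/s and contact force between each of jar_a, jar_b, jar_c, jar_d and the fingers below 0.1 N and x of jar_b in the frame of bar between -0.012 and 0.012 m and y of jar_b in the frame of bar between -0.146 and 0.146 m and z of jar_b in the frame of bar between 0.016 and 0.024 m and x of jar_c in the frame of bar between -0.012 and 0.012 m and y of jar_c in the frame of bar between -0.146 and 0.146 m and z of jar_c in the frame of bar between 0.016 and 0.024 m and x of jar_d in the frame of bar between -0.012 and 0.012 m and y of jar_d in the frame of bar between -0.146 and 0.146 m and z of jar_d in the frame of bar between 0.016 and 0.024 m and horizontal distance between jar_a and jar_b above 0.065 m and horizontal distance between each of jar_a, jar_b and jar_c above 0.065 m and horizontal distance between each of jar_a, jar_b, jar_c and jar_d above 0.065 m); the robot touches nothing.
It fails at once if a bystander (short spacer, armadillo, bowl, paddle, glaze jar or brush) is moved more than 50 mm (distance of any of short_spacer, armadillo, bowl, paddle, glaze_jar, brush from where it was at the start of the episode above 0.05 m).
Of jar_a, jar_b, jar_c, jar_d only 2 to 4 are there at a start; the rules pass over those that are not, and their reading is None.
At some moment in a run one of spacer_a, spacer_b may be knocked a few centimetres aside while the robot is not near it.
Once in a run the grip may slacken for a moment while it holds something.
It also fails if it takes over 210 s, if anything falls off the work surface, if the arm or the gripper's body presses on something with over 40 N, if the wrist force passes 120 N, or if a joint passes its speed limit or range.

## Robot

A 6-joint arm with a two-finger parallel gripper is mounted at the origin on the work surface. World frame = base frame: x ahead of the robot, y to its left, z up, the work surface at z = 0. Lengths are in m, angles in degrees, forces in N, time in s.
With the tool pointing down it reaches from about 0.3 to 0.875 m from the base axis. Payload 6.4 kg.
Tool frame: the origin (TCP) lies on the mounting face of the last link; the fingertips stand 166 mm ahead of it and the grasp point (between the pads) lies 147 mm ahead of it; z points along the fingers, y is the direction in which the jaws open and shut (so a half turn about z gives the same grasp; the last joint's range is limited). The gripper opens to 88 mm and grips with 3 to 60 N. Pads are 18 mm wide; open, the fingers measure 123 mm over their backs; the gripper's body (75 mm by 187 mm) begins 45 mm behind the grasp point.
Start: joints at [-85.904, 10.359, 92.074, -0, 77.567, -11.82], TCP at [0.158, -0.553, 0.405] pointing down, gripper open.
Joint ranges: [-171.53, 171.53], [-51.25, 118.39], [17.06, 147.69], [-65.23, 245.23], [0, 150.52], [-178.68, 178.68]. Speed limits (degrees/s): [147.25, 147.25, 172.46, 180, 180, 180].

## Interface

Orientations are given as [roll, pitch, yaw] about the fixed x, y, z axes, in that order (R = Rz(yaw) Ry(pitch) Rx(roll)).
In Python, from rig import env gives the robot as it stands. The module is installed in compiled form; this text tells all that it offers.
- The arm moves only by the tool arm_command, never from a script. Its argument "deltas" is a list that holds one entry, the list of rows, each a list of 7 numbers: the shift along the tool's x, y, z in cm, then the turn, a rotation vector about the tool's x, y, z in degrees, then the gripper command: -1 is fully open, 1 is shut, values between are in proportion. A call has exactly 10 rows; each row is the pose to reach, as a shift and turn from the pose commanded when the call began, along the tool's axes at that moment; what a row does not reach only later rows make up. A row lasts 1/8 s, in which the tool goes at most 62.5 mm and 10.7 degrees, less where a joint would pass 70% of its speed; a pose out of reach is approached as far as the arm can. A call with a gripper value outside its range is refused whole. The fingers move at their own pace and stop on an object; "newtons" is the grip in N (left out, the last holds). Time passes only in rows, so rows that repeat a pose let the fingers close, or fill a call up. It gives the time, the measured TCP pose, the force and the opening at its end, in the units of the state.
- env.get_obs(): the state, without advancing time (a new reading comes with each control period).
- env.snapshot(name): name is "scene" or "top" or "wrist"; returns (picture, depth): 480x640x3 uint8, blue, green, red; 480x640 float32, m along the optical axis (not along the pixel's ray), 0 where there is no reading.
- env.camera_params(name): a dict with "fx", "fy", "cx", "cy" (pixels), "cam_to_world" (4x4, takes a point from camera to world coordinates); the wrist camera has in their place "hand_eye" (4x4, takes a point from camera to tool coordinates, whose origin is the TCP and whose axes are the flange's). Camera axes: x right, y down, z forward; pixel columns grow to the right and rows downward; lengths in m; the calibration is good to about 2 mm. The wrist camera is an equidistant fisheye: a pixel r from the principal point sees the ray r / f radians off the axis. A picture is of the moment at which its call begins: read the wrist's pose just before it. camera_params takes no time and is no camera call.
- env.finish_job(): hands the job in, once; it reports no verdict.
The state is a dict: "clock": time; "joints": joint angles; "qvel": joint speeds; "joint_efforts": joint torques, N m; "tcp_pos": TCP position; "eef_rot": TCP orientation; "wrist_force": force on the tool from outside, world axes, zero at the start; "ft_torque": the same for the moment, N m; "gripper_width": finger opening in m.
Only numpy, scipy, OpenCV 4.12 (cv2) and the standard library are available. Lean on these libraries where they do the work, as an engineer would, in place of code of your own. Each camera call takes 0.05 s, during which the arm holds its last target.

## Working session

There is one attempt and no reset: what is moved stays moved. The work goes in short steps, Python scripts to look and compute and a tool call to move; the robot and the scene stay as the last step left them, time stands still between calls to the robot, and variables do not carry over. Pictures are saved under pics/ and viewed, and the job is handed in when it is done.

Besides the shell and the picture viewer there is one more tool, called as a command line: name --argument value ..., lists and objects as JSON in quotes. arm_command: Moves the arm, as the interface text tells. Its arguments: {"type":"object","properties":{"deltas":{"type":"array"},"newtons":{"type":"number"}},"required":["deltas"]}

```bash
mkdir -p pics; ls; cat > h.py <<'E'
import numpy as np, cv2
from rig import env
def snap(n,f):
    im,d=env.snapshot(n); cv2.imwrite('pics/'+f+'.png',im); np.save('pics/'+f+'.npy',d); return im,d
def cloud(n,d):
    p=env.camera_params(n); v,u=np.mgrid[0:480,0:640]
    P=np.stack([(u-p['cx'])/p['fx']*d,(v-p['cy'])/p['fy']*d,d,np.ones_like(d)],-1)
    return (P@np.array(p['cam_to_world']).T)[...,:3]
E
python3 - <<'E'
from h import *
o=env.get_obs(); print(o)
snap('scene','s0');snap('top','t0')
for n in('scene','top','wrist'):print(n,env.camera_params(n))
E
```

```text
pics
{'clock': 0.0, 'joints': array([-8.59026900e+01,  1.04006325e+01,  9.21301206e+01, -1.36706018e-03,
        7.75683124e+01, -1.18193640e+01]), 'qvel': array([-0.03378895, -0.00717018, -0.03713691, -0.01124709, -0.02464762,
       -0.10544699]), 'joint_efforts': array([-1.95864368e-04, -4.33870697e+01, -3.41847968e+01,  7.01191183e-02,
        3.84988147e-02, -1.28682241e-04]), 'tcp_pos': array([ 0.15769014, -0.55269634,  0.40383523]), 'eef_rot': array([-1.79902762e+02, -1.89850648e-02,  1.59169533e+01]), 'wrist_force': array([ 0.67241893, -0.59334262,  0.50593973]), 'ft_torque': array([-0.00087084,  0.0037407 ,  0.01860057]), 'gripper_width': 0.0879408200742206}
scene {'fx': 474.8946414792921, 'fy': 474.8946414792921, 'cx': 323.0995664999973, 'cy': 238.69657800935016, 'cam_to_world': array([[ 0.69132609,  0.54118282, -0.47873728,  0.99608205],
       [ 0.7223711 , -0.5032308 ,  0.47427709, -0.50285941],
       [ 0.01575527, -0.6737061 , -0.73883141,  0.82275805],
       [ 0.        ,  0.        ,  0.        ,  1.        ]])}
top {'fx': 457.62391737899003, 'fy': 457.62391737899003, 'cx': 321.1995975091132, 'cy': 239.49544466310178, 'cam_to_world': array([[ 0.0054886 , -0.9968686 ,  0.07888512,  0.42137669],
       [-0.99974506, -0.0037424 ,  0.02226676, -0.0141156 ],
       [-0.02190181, -0.07898723, -0.996635  ,  1.13550993],
       [ 0.        ,  0.        ,  0.        ,  1.        ]])}
wrist {'fx': 371.64829954431775, 'fy': 371.64829954431775, 'cx': 321.8689172525952, 'cy': 244.11293904384524, 'hand_eye': array([[ 1.89471435e-04, -9.60693094e-01, -2.77612577e-01,
         7.08369037e-02],
       [ 9.99999603e-01, -5.97286321e-05,  8.89196903e-04,
        -6.94657815e-04],
       [-8.70826744e-04, -2.77612635e-01,  9.60692701e-01,
         2.15390763e-02],
       [ 0.00000000e+00,  0.00000000e+00,  0.00000000e+00,
         1.00000000e+00]])}
```

View pics/t0.png

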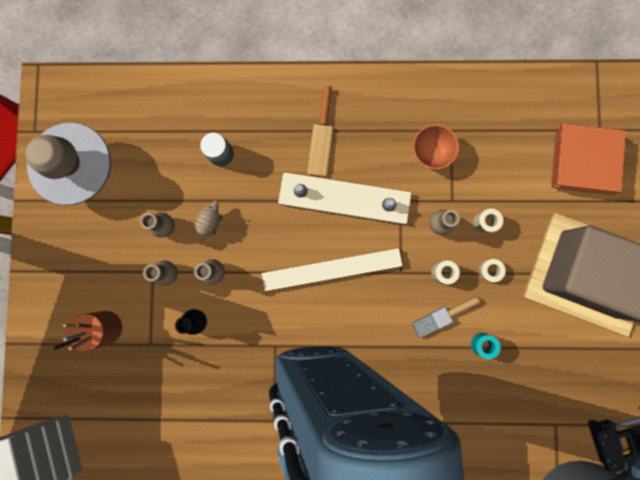

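View pics/s0.png

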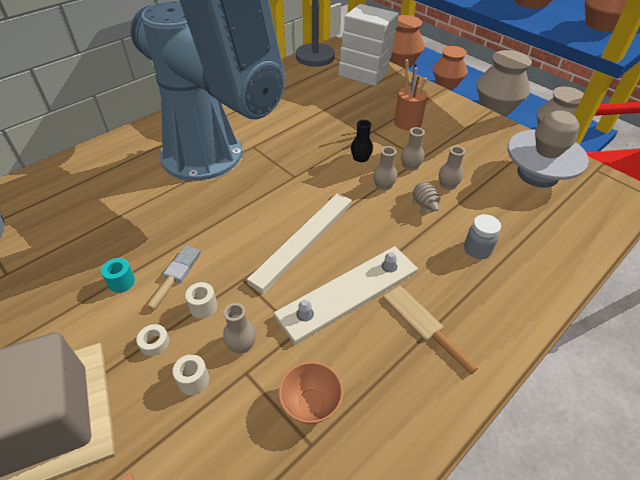

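The top view shows:
- **Grey jars:** (153,222), (158,271), (208,270) and (445,222). The black look-alike is at (190,321).
- **White rings:** (489,220), (446,272) and (492,270). One of them is the short spacer.
- **Turquoise ring:** (486,346), to be left alone.
- **Stand and bar:** the stand is at (345,197) and the bar at (332,270).

I'll measure heights next.

```bash
cat >> h.py <<'E'
def blobs(C,zmin,zmax,xr=(0.2,0.9),yr=(-0.6,0.6),minn=15):
    m=(C[...,2]>zmin)&(C[...,2]<zmax)&(C[...,0]>xr[0])&(C[...,0]<xr[1])&(C[...,1]>yr[0])&(C[...,1]<yr[1])
    n,l,s,c=cv2.connectedComponentsWithStats(m.astype(np.uint8),connectivity=4)
    out=[]
    for i in range(1,n):
        if s[i,4]<minn: continue
        P=C[l==i]; uv=c[i]
        (cx,cy),r=cv2.minEnclosingCircle(P[:,:2].astype(np.float32))
        out.append((uv.round(0),s[i,4],P[:,:2].mean(0).round(4),(round(cx,4),round(cy,4),round(r,4)),np.percentile(P[:,2],[5,50,95]).round(4)))
    return out
E
python3 - <<'E'
from h import *
for n,f in(('top','t0'),('scene','s0')):
    d=np.load(f'pics/{f}.npy'); C=cloud(n,d); np.save(f'pics/{f}_C.npy',C)
    for lo,hi in((0.012,0.035),(0.035,0.06),(0.085,0.125)):
        print(n,lo,hi)
        for b in blobs(C,lo,hi): print(*b)
a=cv2.imread('pics/t0.png')[190:300,120:520];
cv2.imwrite('pics/c0.png',cv2.resize(a,None,fx=2,fy=2))
a=cv2.imread('pics/s0.png')[250:420,90:290];
cv2.imwrite('pics/c1.png',cv2.resize(a,None,fx=3,fy=3))
E
```

```text
top 0.012 0.035
[326. 105.] 246 [0.848  0.0014] (0.8464, -0.0022, 0.053) [0.0126 0.0161 0.02  ]
[558. 163.] 225 [ 0.7001 -0.5666] (0.7147, -0.5855, 0.0808) [0.0142 0.023  0.0332]
[321. 133.] 53 [0.7787 0.0123] (0.7788, 0.0137, 0.0174) [0.0121 0.0132 0.0154]
[436. 146.] 654 [ 0.7414 -0.2708] (0.735, -0.2654, 0.047) [0.0128 0.0223 0.0334]
[317. 147.] 34 [0.7422 0.0235] (0.7422, 0.0228, 0.0127) [0.0123 0.0134 0.0154]
[325. 147.] 18 [0.7428 0.0038] (0.7433, 0.0052, 0.0085) [0.0122 0.0135 0.0157]
[226. 159.] 72 [0.7081 0.2481] (0.7191, 0.2583, 0.0302) [0.0132 0.0236 0.0343]
[345. 198.] 3971 [ 0.6127 -0.0467] (0.6155, -0.0467, 0.1631) [0.0158 0.0195 0.0231]
[479. 224.] 70 [ 0.5484 -0.3713] (0.5536, -0.3838, 0.0262) [0.0132 0.0241 0.0337]
[557. 216.] 27 [ 0.5693 -0.5659] (0.5677, -0.566, 0.0108) [0.0124 0.0136 0.0151]
[493. 220.] 45 [ 0.5593 -0.4052] (0.5572, -0.3976, 0.0147) [0.0139 0.0224 0.0328]
[171. 227.] 43 [0.5373 0.3778] (0.539, 0.3845, 0.0243) [0.0191 0.0297 0.0341]
[568. 219.] 19 [ 0.5618 -0.5896] (0.5625, -0.5893, 0.0107) [0.0121 0.014  0.0162]
[551. 262.] 494 [ 0.4586 -0.5432] (
[... 7474 characters left out ...]
5591, 0.0102) [0.0448 0.0486 0.0511]
scene 0.085 0.125
[413.  95.] 466 [0.2999 0.5333] (0.2955, 0.5425, 0.0449) [0.0875 0.0988 0.1197]
[364. 127.] 199 [0.313  0.3141] (0.3115, 0.3144, 0.021) [0.0878 0.1025 0.1101]
[417. 135.] 207 [0.4299 0.3891] (0.4275, 0.3921, 0.0213) [0.0864 0.1016 0.1101]
[548. 148.] 293 [0.694  0.5801] (0.6876, 0.5938, 0.0412) [0.0881 0.1078 0.1232]
[388. 154.] 231 [0.4332 0.2735] (0.4327, 0.2781, 0.0226) [0.087  0.1025 0.1102]
[457. 153.] 224 [0.5468 0.4006] (0.5446, 0.4036, 0.0222) [0.0873 0.1019 0.1103]
[235. 314.] 404 [ 0.5541 -0.2816] (0.5531, -0.2806, 0.0203) [0.0868 0.1045 0.1107]
[ 65. 390.] 1175 [ 0.4886 -0.5603] (0.4627, -0.5603, 0.0795) [0.0875 0.1099 0.124 ]
```

View pics/c1.png

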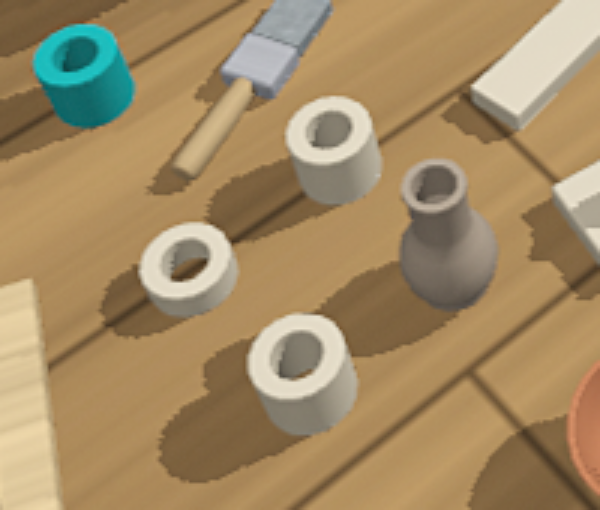

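View pics/c0.png

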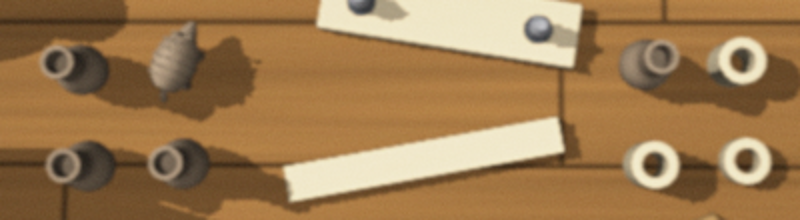

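There are four grey jars: J1 (153,222), J2 (158,271), J3 (208,270) and J4 (445,222). The jar at (190,321) is black, so it's excluded.

In the scene crop, the rings at (190,375) and (201,300) are 50 mm tall and white, so they are the tall spacers A and B. The ring at (152,340) is only 25 mm tall, so it's the short one. The turquoise ring is at (117,273).

I'll refine the positions now.

```bash
cat >> h.py <<'E'
def near(C,x,y,r,zlo,zhi):
    m=(np.hypot(C[...,0]-x,C[...,1]-y)<r)&(C[...,2]>zlo)&(C[...,2]<zhi); return C[m]
def circ(P):
    P=P[:,:2].astype(np.float32); (a,b),r=cv2.minEnclosingCircle(P); return np.round([*P.mean(0),a,b,r,len(P)],4)
from scipy.spatial.transform import Rotation as Rn
def plan(wps,ref=None):
    """wps: list of (x,y,z_grasp,yaw). prints deltas from current measured pose in tool axes"""
    o=env.get_obs(); p=np.array(o['tcp_pos']); R=Rn.from_euler('xyz',o['eef_rot'],degrees=True)
    print('t',round(o['clock'],2),'grasp',(p+R.apply([0,0,.147])).round(4),'rpy',np.round(o['eef_rot'],2),'w',round(o['gripper_width'],4),'F',np.round(o['wrist_force'],1),'j',np.round(o['joints'],0))
    for x,y,z,yaw in wps:
        T=Rn.from_euler('xyz',[180,0,yaw],degrees=True)
        tp=np.array([x,y,z])-T.apply([0,0,.147])
        print((x,y,z,yaw),'->',np.round(R.inv().apply(tp-p)*100,2),np.round((R.inv()*T).as_rotvec(degrees=True),2))
def wcloud():
    o=env.get_obs(); im,d=env.snapshot('wrist'); p=env.camera_params('wrist')
    v,u=np.mgrid[0:480,0:640]; dx=u-p['cx'];dy=v-p['cy'];r=np.hypot(dx,dy)+1e-9;th=r/p['fx']
    t=np.tan(np.minimum(th,1.5)); d=np.where(th<1.3,d,0)
    P=np.stack([dx/r*t*d,dy/r*t*d,d],-1)
    H=np.array(p['hand_eye']); Q=P@H[:3,:3].T+H[:3,3]
    R=Rn.from_euler('xyz',o['eef_rot'],degrees=True).as_matrix()
    W=Q@R.T+np.array(o['tcp_pos']); W[d<=0.03]=np.nan
    return im,W
E
python3 - <<'E'
from h import *
for f in('t0','s0'):
    C=np.load(f'pics/{f}_C.npy'); print(f)
    for n,x,y,zl,zh,r in(('A',.555,-.391,.044,.056,.04),('B',.432,-.287,.044,.056,.04),('short',.437,-.403,.02,.03,.04),
      ('pl',.631,.062,.054,.064,.02),('pr',.597,-.154,.054,.064,.02),
      ('J1',.545,.403,.1,.115,.03),('J2',.427,.391,.1,.115,.03),('J3',.431,.275,.1,.115,.03),('J4',.552,-.281,.1,.115,.03)):
        print(n,circ(near(C,x,y,r,zl,zh)))
    for n,x,y,r in(('bar',.438,-.015,.19),('stand',.614,-.046,.175)):
        P=near(C,x,y,r,.013,.026); P=P[np.abs(P[:,0]-x)<.085]
        if n=='bar':P=P[P[:,0]<.51]
        (c,s,a)=cv2.minAreaRect((P[:,:2]*1000).astype(np.float32)); w=np.linalg.eigh(np.cov((P[:,:2]-P[:,:2].mean(0)).T))[1][:,1]
        print(n,np.round(c,1),np.round(s,1),a,'yaw',np.degrees(np.arctan2(-w[0]*np.sign(w[1]),abs(w[1]))),np.median(P[:,2]))
    print('block',near(C,.45,-.55,.12,.05,.5)[:,2].max(),'brush',near(C,.33,-.29,.1,.012,.04)[:,:2].max(0))
plan([(.556,-.3915,.24,90),(.556,-.3915,.03,90)])
E
```

```text
t0
A [ 5.554e-01 -3.916e-01  5.556e-01 -3.916e-01  2.780e-02  3.180e+02]
B [ 4.319e-01 -2.870e-01  4.316e-01 -2.870e-01  2.820e-02  3.150e+02]
short [ 4.374e-01 -4.031e-01  4.368e-01 -4.036e-01  2.830e-02  3.050e+02]
pl [6.309e-01 6.200e-02 6.306e-01 6.280e-02 1.030e-02 4.700e+01]
pr [ 5.963e-01 -1.539e-01  5.957e-01 -1.549e-01  1.090e-02  4.900e+01]
J1 [5.441e-01 4.034e-01 5.445e-01 4.028e-01 2.050e-02 1.480e+02]
J2 [4.273e-01 3.915e-01 4.274e-01 3.909e-01 1.980e-02 1.470e+02]
J3 [4.307e-01 2.761e-01 4.305e-01 2.752e-01 1.920e-02 1.340e+02]
J4 [ 5.522e-01 -2.822e-01  5.518e-01 -2.817e-01  1.970e-02  1.410e+02]
bar [437.4 -14.9] [ 43.9 339.9] 10.581134796142578 yaw 10.575266810688545 0.0195847199947482
stand [630.5 -48.7] [320.3 114.7] 80.7584457397461 yaw -9.46074985235307 0.019505433236678194
block 0.13635875324439317 brush [ 0.42724131 -0.21162167]
s0
A [ 5.578e-01 -3.926e-01  5.563e-01 -3.911e-01  2.880e-02  5.620e+02]
B [ 4.340e-01 -2.880e-01  4.321e-01 -2.875e-01  2.900e-02  4.010e+02]
short [ 4.391e-01 -4.038e-01  4.379e-01 -4.041e-01  2.880e-02  4.500e+02]
pl [6.325e-01 6.130
[... 238 characters left out ...]
200e+02]
J3 [4.321e-01 2.752e-01 4.333e-01 2.785e-01 2.250e-02 1.330e+02]
J4 [ 5.529e-01 -2.813e-01  5.531e-01 -2.806e-01  2.030e-02  2.420e+02]
bar [438.5 -14. ] [ 46.9 342.5] 10.184009552001953 yaw 10.53057092715581 0.019099937968133307
stand [630.  -47.8] [321.7 114.3] 80.64759826660156 yaw -9.317757885064752 0.019094176734925528
block 0.1343343229770263 brush [ 0.42727473 -0.21030751]
t 0.1 grasp [ 0.1577 -0.5525  0.2569] rpy [-1.7992e+02 -2.0000e-02  1.5920e+01] w 0.0884 F [0.5 0.2 0.2] j [-86.  10.  92.   0.  78. -12.]
(0.556, -0.3915, 0.24, 90) -> [42.73 -4.58  1.71] [-6.000e-02 -7.000e-02 -7.408e+01]
(0.556, -0.3915, 0.03, 90) -> [42.72 -4.55 22.71] [-6.000e-02 -7.000e-02 -7.408e+01]
```

arm_command --deltas '[[[5,-0.5,0.2,0,0,-9,-1],[10,-1.1,0.4,0,0,-18,-1],[15,-1.6,0.6,0,0,-27,-1],[20,-2.1,0.8,0,0,-36,-1],[25,-2.7,1,0,0,-45,-1],[30,-3.2,1.2,0,0,-54,-1],[35,-3.7,1.4,0,0,-63,-1],[39,-4.2,1.6,0,0,-70,-1],[42.7,-4.6,1.7,-0.1,-0.1,-74.1,-1],[42.7,-4.6,1.7,-0.1,-0.1,-74.1,-1]]]' --newtons 25

```text
clock: 1.35
tcp_pos: [0.5575, -0.39, 0.3866]
eef_rot: [-180.0, 0.1, 90.2]
wrist_force: [0.1, -1.2, 0.7]
gripper_width: 0.0884
```

```bash
python3 - <<'E'
from h import *
im,W=wcloud(); cv2.imwrite('pics/w1.png',im); np.save('pics/w1W.npy',W)
print(circ(near(W,.556,-.3915,.04,.044,.056)))
print(circ(near(W,.437,-.403,.04,.02,.03)))
print(circ(near(W,.552,-.281,.03,.1,.115)))
plan([(.556,-.3915,.03,90)])
E
```

```text
[ 5.545e-01 -3.894e-01  5.545e-01 -3.900e-01  2.810e-02  2.106e+03]
[ 4.376e-01 -4.012e-01  4.364e-01 -4.019e-01  2.820e-02  1.587e+03]
[ 5.512e-01 -2.796e-01  5.515e-01 -2.800e-01  1.960e-02  1.335e+03]
t 1.4 grasp [ 0.5561 -0.3911  0.2398] rpy [-1.7994e+02  8.0000e-02  9.0090e+01] w 0.088 F [-0.4 -0.7  0.2] j [-45.  24.  77.  -0.  79. -45.]
(0.556, -0.3915, 0.03, 90) -> [-3.000e-02 -1.000e-02  2.098e+01] [-0.06  0.08  0.09]
```

View pics/w1.png

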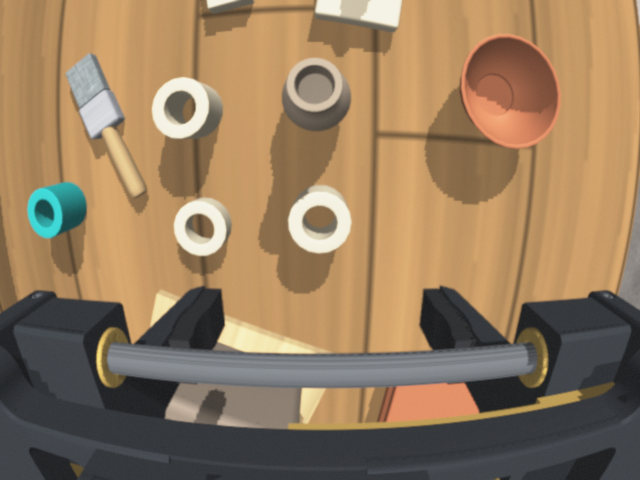

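The wrist view shows the tall spacer A at (320,220), lined up between the jaws. I'll descend and grip.

arm_command --deltas '[[[0,0,4,0,0,0,-1],[0,0.05,8,0,0,0,-1],[0,0.05,12,0,0,0,-1],[0,0.05,15,0,0,0,-1],[0,0.05,18,0,0,0,-1],[0,0.05,20,0,0,0,-1],[0,0.05,21,0,0,0,-1],[0,0.05,21,0,0,0,-1],[0,0.05,21,0,0,0,1],[0,0.05,21,0,0,0,1]]]' --newtons 35

```text
clock: 2.65
tcp_pos: [0.5567, -0.3924, 0.179]
eef_rot: [179.9, 0.2, 90.0]
wrist_force: [0.1, 0.2, -0.5]
gripper_width: 0.0704
```

arm_command --deltas '[[[0,0,0,0,0,0,1],[0,0,0,0,0,0,1],[0,0,0,0,0,0,1],[0,0,0,0,0,0,1],[0,0,-2,0,0,0,1],[0,0,-5,0,0,0,1],[0,0,-9,0,0,0,1],[0,0,-13,0,0,0,1],[0,0,-16,0,0,0,1],[0,0,-16,0,0,0,1]]]'

```text
clock: 3.9
tcp_pos: [0.557, -0.3922, 0.3417]
eef_rot: [179.7, 0.4, 90.0]
wrist_force: [0.6, 0.5, -1.6]
gripper_width: 0.0547
```

```bash
python3 - <<'E'
from h import *
im,W=wcloud(); cv2.imwrite('pics/w2.png',im)
o=env.get_obs(); g=np.array(o['tcp_pos'])-[0,0,.147]
print('ring', circ(near(W,g[0],g[1],.04,g[2]+.012,g[2]+.03)), g.round(4))
plan([(.5975,-.1545,.19,90),(.5975,-.1545,.095,90),(.5975,-.1545,.05,90)])
E
```

```text
ring [ 5.5670e-01 -3.8250e-01  5.5630e-01 -3.8700e-01  3.9200e-02  1.1898e+04] [ 0.5564 -0.3918  0.1919]
t 3.95 grasp [ 0.5567 -0.3923  0.1919] rpy [179.87   0.23  90.02] w 0.0557 F [-0.5  0.5 -3. ] j [-45.  27.  79.  -0.  74. -45.]
(0.5975, -0.1545, 0.19, 90) -> [23.73  4.12  0.11] [0.13 0.23 0.02]
(0.5975, -0.1545, 0.095, 90) -> [23.76  4.1   9.61] [0.13 0.23 0.02]
(0.5975, -0.1545, 0.05, 90) -> [23.78  4.09 14.11] [0.13 0.23 0.02]
```

View pics/w2.png

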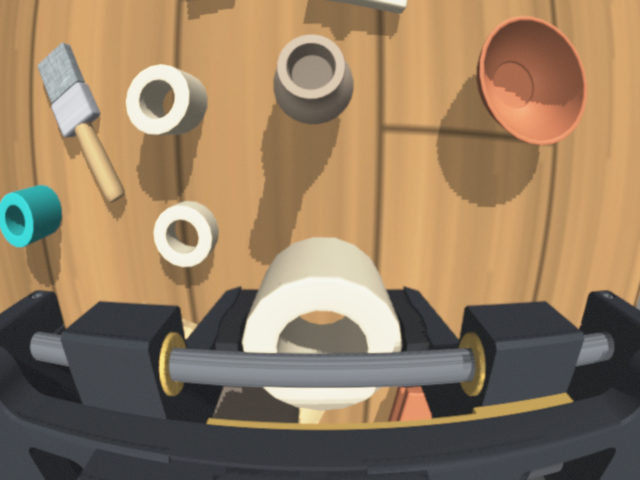

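Spacer A is held upright at (322,330) in the wrist view. Next I'll move it over the right post.

arm_command --deltas '[[[3,0.5,0,0,0,0,1],[7,1.2,0,0,0,0,1],[11,1.9,0,0,0,0,1],[15,2.6,0,0,0,0,1],[19,3.3,0,0,0,0,1],[22,3.9,0,0,0,0,1],[23.6,4.1,0,0.1,0.2,0,1],[23.6,4.1,2,0.1,0.2,0,1],[23.6,4.1,5,0.1,0.2,0,1],[23.6,4.1,6,0.1,0.2,0,1]]]'

```text
clock: 5.2
tcp_pos: [0.5957, -0.1566, 0.2733]
eef_rot: [-179.6, -0.2, 89.9]
wrist_force: [0.4, 0.2, -2.7]
gripper_width: 0.0544
```

```bash
python3 - <<'E'
from h import *
snap('scene','s2');im,d=snap('top','t2')
C=cloud('top',d)
print(circ(near(C,.597,-.155,.04,.13,.2)))
plan([(.5975,-.1557,.095,90),(.5975,-.1557,.05,90)])
a=cv2.imread('pics/s2.png')[180:380,200:460]; cv2.imwrite('pics/c2.png',cv2.resize(a,None,fx=3,fy=3))
E
```

```text
[ 5.909e-01 -1.327e-01  5.954e-01 -1.339e-01  3.330e-02  6.100e+01]
t 5.3 grasp [ 0.5955 -0.1562  0.1277] rpy [-1.797e+02 -1.600e-01  8.994e+01] w 0.0542 F [ 0.1  0.5 -2.3] j [-26.  24.  91.   0.  65. -26.]
(0.5975, -0.1557, 0.095, 90) -> [0.08 0.14 3.27] [-0.3  -0.16 -0.05]
(0.5975, -0.1557, 0.05, 90) -> [0.07 0.16 7.77] [-0.3  -0.16 -0.05]
```

View pics/c2.png

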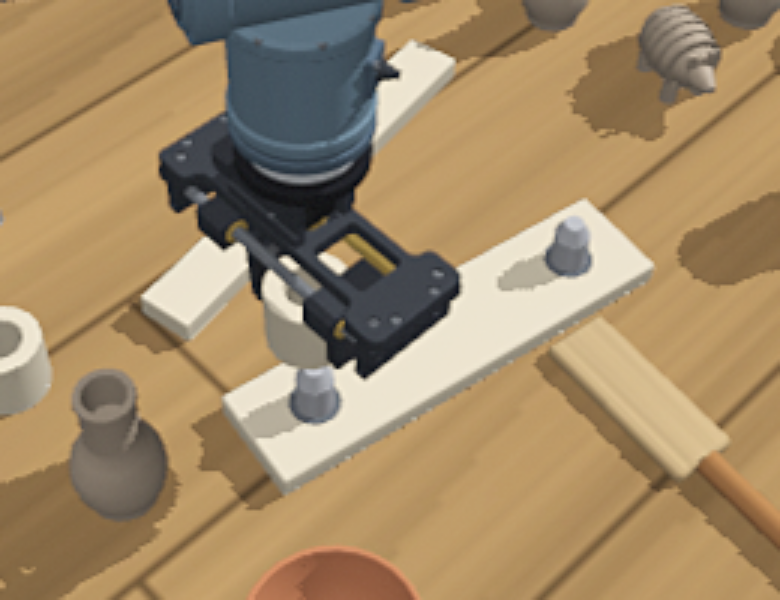

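The crop shows spacer A hanging over the right post at about (310,320), with the post top below it at (315,380). I'll lower it.

arm_command --deltas '[[[0.1,0.1,2,0,0,0,1],[0.1,0.15,3.3,0,0,0,1],[0.1,0.15,4,0,0,0,1],[0.1,0.15,4.7,0,0,0,1],[0.1,0.15,5.4,0,0,0,1],[0.1,0.15,6.1,0,0,0,1],[0.1,0.15,6.8,0,0,0,1],[0.1,0.15,7.4,0,0,0,1],[0.1,0.15,7.7,0,0,0,1],[0.1,0.15,7.7,0,0,0,1]]]'

```text
clock: 6.55
tcp_pos: [0.5985, -0.1547, 0.1999]
eef_rot: [-179.9, -0.1, 90.0]
wrist_force: [-1.1, -0.4, -2.2]
gripper_width: 0.0551
```

```bash
python3 - <<'E'
from h import *
plan([(.5975,-.1557,.05,90)])
snap('scene','s3')
a=cv2.imread('pics/s3.png')[180:380,200:460]; cv2.imwrite('pics/c3.png',cv2.resize(a,None,fx=3,fy=3))
E
```

```text
t 6.55 grasp [ 0.5982 -0.1545  0.0529] rpy [-1.7989e+02 -8.0000e-02  9.0020e+01] w 0.0551 F [-1.1 -0.4 -2.2] j [-25.  30.  92.   0.  58. -26.]
(0.5975, -0.1557, 0.05, 90) -> [-0.1  -0.1   0.29] [-0.11 -0.08  0.02]
```

View pics/c3.png

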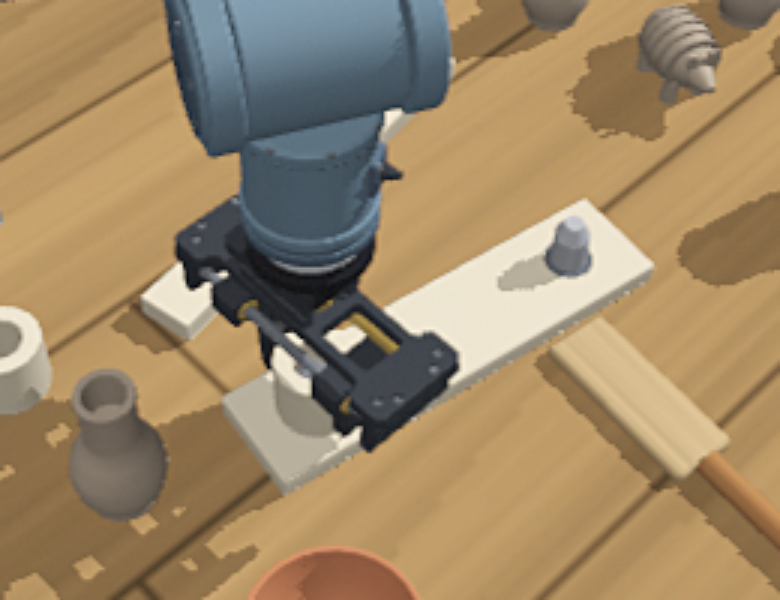

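The spacer is down over the post with no side force. I'll lower it the last 3 mm, release and lift.

arm_command --deltas '[[[0,0,0.2,0,0,0,1],[0,0,0.3,0,0,0,1],[0,0,0.3,0,0,0,0],[0,0,0.3,0,0,0,-1],[0,0,0.3,0,0,0,-1],[0,0,0.3,0,0,0,-1],[0,0,-2,0,0,0,-1],[0,0,-6,0,0,0,-1],[0,0,-11,0,0,0,-1],[0,0,-16,0,0,0,-1]]]'

```text
clock: 7.85
tcp_pos: [0.5986, -0.1549, 0.3614]
eef_rot: [-179.9, -0.1, 90.0]
wrist_force: [0.9, -0.8, -1.1]
gripper_width: 0.0882
```

```bash
python3 - <<'E'
from h import *
im,W=wcloud(); cv2.imwrite('pics/w4.png',im); np.save('pics/w4W.npy',W)
print('onpost',circ(near(W,.5975,-.1545,.04,.063,.08)),np.median(near(W,.5975,-.1545,.026,.063,.08)[:,2]))
im,d=snap('top','t4');C=cloud('top',d)
print('B',circ(near(C,.432,-.287,.06,.044,.056)),circ(near(W,.432,-.287,.06,.044,.056)))
plan([(.432,-.2875,.2,0),(.432,-.2875,.03,0)])
E
```

```text
onpost [ 5.980e-01 -1.515e-01  5.977e-01 -1.523e-01  2.820e-02  2.874e+03] 0.06842247195303289
B [ 4.301e-01 -2.903e-01  4.314e-01 -2.879e-01  2.790e-02  2.720e+02] [ 4.146e-01 -2.639e-01  4.143e-01 -2.641e-01  6.700e-03  1.400e+01]
t 7.95 grasp [ 0.6019 -0.1562  0.2203] rpy [179.47   0.22  90.03] w 0.0881 F [ 0.4 -0.2  0. ] j [-25.  18.  87.   0.  74. -26.]
(0.432, -0.2875, 0.2, 0) -> [-13.17 -16.88   1.93] [ 0.58 -0.24 90.03]
(0.432, -0.2875, 0.03, 0) -> [-13.1  -17.04  18.93] [ 0.58 -0.24 90.03]
```

View pics/w4.png

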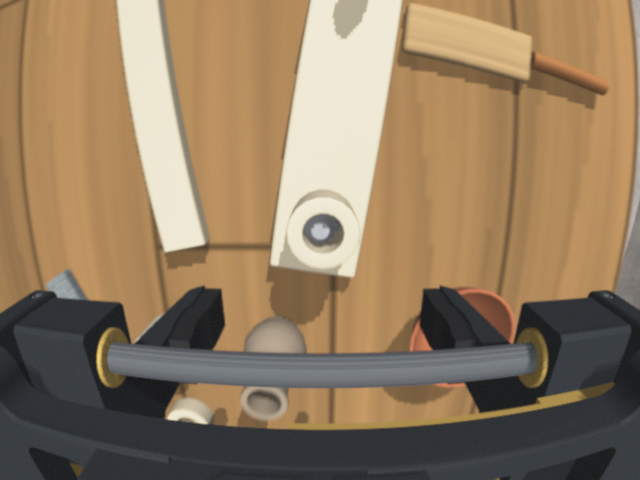

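Spacer A sits over the post at (322,230), with its top at 0.068–0.070 m. Next is spacer B.

arm_command --deltas '[[[-1,-2,0,0,0,10,-1],[-3,-4,0,0,0,20,-1],[-4.5,-6,0.2,0,0,30,-1],[-6,-8,0.4,0,0,40,-1],[-7.5,-10,0.6,0,0,50,-1],[-9,-12,1,0,0,60,-1],[-10.5,-14,1.4,0,0,70,-1],[-12,-16,1.8,0,0,80,-1],[-13.1,-17,1.9,0,0,90,-1],[-13.1,-17,1.9,0,0,90,-1]]]'

```text
clock: 9.2
tcp_pos: [0.4281, -0.2864, 0.3405]
eef_rot: [-179.9, 0.1, 0.0]
wrist_force: [0.6, -0.4, -0.7]
gripper_width: 0.0883
```

```bash
python3 - <<'E'
from h import *
env.snapshot('top');env.snapshot('top')
im,W=wcloud(); cv2.imwrite('pics/w5.png',im)
print('B',circ(near(W,.432,-.287,.06,.044,.056)))
plan([(.432,-.2875,.2,0),(.432,-.2875,.03,0)])
E
```

```text
B [ 4.320e-01 -2.855e-01  4.313e-01 -2.852e-01  2.820e-02  2.872e+03]
t 9.35 grasp [ 0.4288 -0.2854  0.194 ] rpy [-1.799e+02  9.000e-02  2.000e-01] w 0.088 F [ 0.3  0.3 -0.1] j [-47.   7. 104.   0.  69.  43.]
(0.432, -0.2875, 0.2, 0) -> [ 0.29  0.19 -0.6 ] [-0.1   0.09  0.2 ]
(0.432, -0.2875, 0.03, 0) -> [ 0.32  0.22 16.4 ] [-0.1   0.09  0.2 ]
```

View pics/w5.png

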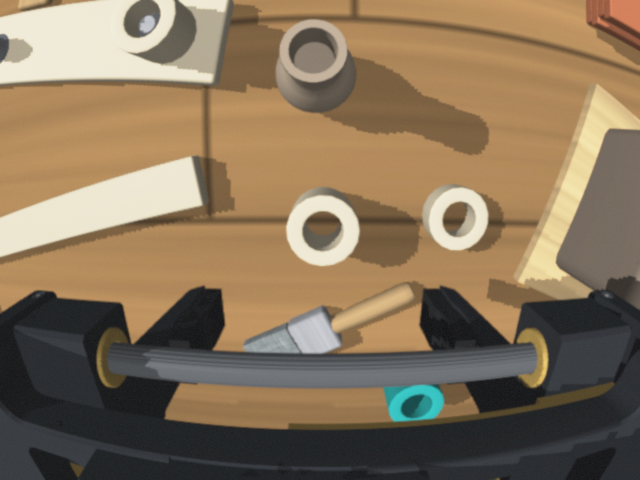

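Spacer B is at (323,228) and has not moved. The short spacer is at (456,218). I'll descend and grip B.

arm_command --deltas '[[[0.3,0.15,3,0,0,0.2,-1],[0.3,0.15,7,0,0,0.2,-1],[0.3,0.15,11,0,0,0.2,-1],[0.3,0.15,14,0,0,0.2,-1],[0.3,0.15,16,0,0,0.2,-1],[0.3,0.15,16.4,0,0,0.2,-1],[0.3,0.15,16.4,0,0,0.2,-1],[0.3,0.15,16.4,0,0,0.2,1],[0.3,0.15,16.4,0,0,0.2,1],[0.3,0.15,16.4,0,0,0.2,1]]]'

```text
clock: 10.6
tcp_pos: [0.4317, -0.2875, 0.1778]
eef_rot: [-180.0, 0.0, -0.2]
wrist_force: [-0.0, -0.5, 0.3]
gripper_width: 0.0601
```

arm_command --deltas '[[[0,0,0,0,0,0,1],[0,0,0,0,0,0,1],[0,0,0,0,0,0,1],[0,0,-2,0,0,0,1],[0,0,-5,0,0,0,1],[0,0,-9,0,0,0,1],[0,0,-13,0,0,0,1],[0,0,-15,0,0,0,1],[0,0,-15,0,0,0,1],[0,0,-15,0,0,0,1]]]'

```text
clock: 11.85
tcp_pos: [0.4314, -0.2871, 0.3259]
eef_rot: [-179.8, 0.2, -0.2]
wrist_force: [0.1, 1.1, -1.2]
gripper_width: 0.055
```

```bash
python3 - <<'E'
from h import *
im,W=wcloud(); cv2.imwrite('pics/w6.png',im)
plan([(.6315,.0622,.185,0),(.6315,.0622,.13,0),(.6315,.0622,.053,0)])
E
```

```text
t 11.9 grasp [ 0.4308 -0.2866  0.1786] rpy [-179.81    0.2    -0.19] w 0.0554 F [ 0.4 -0.9 -2.8] j [-47.   8. 104.  -0.  68.  43.]
(0.6315, 0.0622, 0.185, 0) -> [ 19.9  -34.99  -0.6 ] [-0.19  0.2  -0.19]
(0.6315, 0.0622, 0.13, 0) -> [ 19.92 -34.97   4.9 ] [-0.19  0.2  -0.19]
(0.6315, 0.0622, 0.053, 0) -> [ 19.95 -34.95  12.6 ] [-0.19  0.2  -0.19]
```

View pics/w6.png

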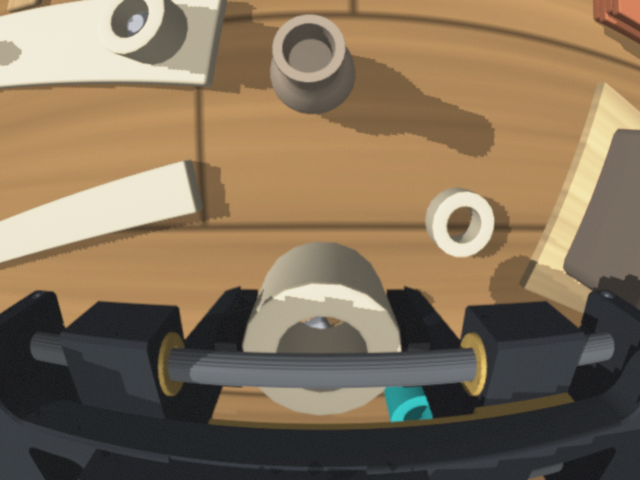

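Spacer B is held at (322,330). I'll carry it over the left post.

arm_command --deltas '[[[2,-3.5,-0.3,0,0,0,1],[4.5,-8,-0.6,0,0,0,1],[7,-12.5,-0.6,0,0,0,1],[9.5,-17,-0.6,0,0,0,1],[12,-21.5,-0.6,0,0,0,1],[14.5,-26,-0.6,0,0,0,1],[17,-30.5,-0.6,0,0,0,1],[19,-33.5,0,0,0,-0.1,1],[20,-35,2.5,0,0,-0.2,1],[20,-35,4.5,0,0,-0.2,1]]]'

```text
clock: 13.15
tcp_pos: [0.6324, 0.063, 0.2794]
eef_rot: [-179.9, 0.3, 0.1]
wrist_force: [-0.3, -0.5, -0.6]
gripper_width: 0.0553
```

```bash
python3 - <<'E'
from h import *
snap('scene','s7');snap('top','t7')
plan([(.632,.0623,.13,0),(.632,.0623,.052,0)])
a=cv2.imread('pics/s7.png')[180:380,200:460]; cv2.imwrite('pics/c7.png',cv2.resize(a,None,fx=3,fy=3))
E
```

```text
t 13.25 grasp [0.6296 0.0619 0.1308] rpy [-1.7991e+02  5.5000e-01  2.0000e-02] w 0.0553 F [-0.4 -1.1 -2.5] j [-5. 25. 88.  0. 67. 85.]
(0.632, 0.0623, 0.13, 0) -> [ 0.1  -0.07  0.08] [-0.09  0.55  0.02]
(0.632, 0.0623, 0.052, 0) -> [ 0.18 -0.05  7.88] [-0.09  0.55  0.02]
```

View pics/c7.png

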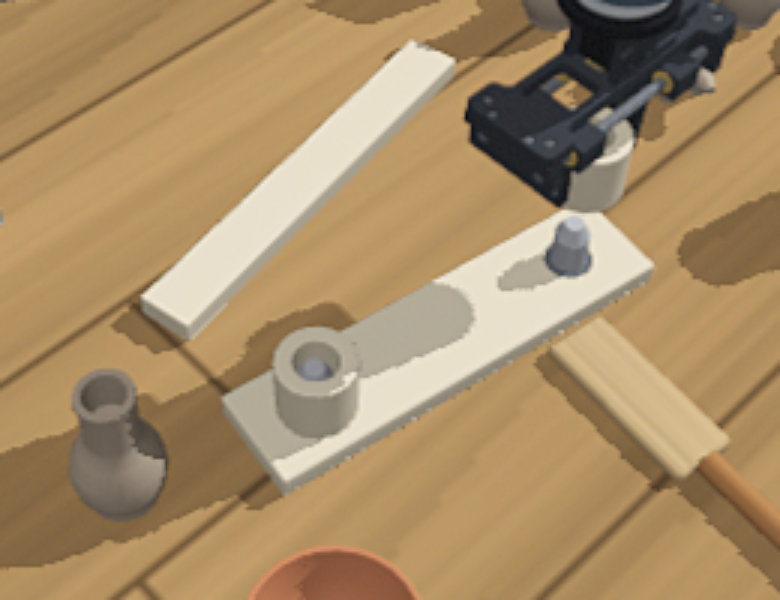

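Spacer B hangs over the left post, which shows at (570,245), and A is seated at (315,380). I'll lower to just above the post tip and let it settle.

arm_command --deltas '[[[0,0,1,0,0,0,1],[0,0,2,0,0,0,1],[0,0,3,0,0,0,1],[0,0,3.3,0,0,0,1],[0,0,3.3,0,0,0,1],[0,0,3.3,0,0,0,1],[0,0,3.3,0,0,0,1],[0,0,3.3,0,0,0,1],[0,0,3.3,0,0,0,1],[0,0,3.3,0,0,0,1]]]'

```text
clock: 14.5
tcp_pos: [0.6328, 0.062, 0.2494]
eef_rot: [-179.9, 0.1, 0.0]
wrist_force: [0.3, 0.1, -1.7]
gripper_width: 0.0557
```

```bash
python3 - <<'E'
from h import *
plan([(.632,.0623,.13,0),(.632,.0623,.052,0)])
snap('top','t8')
plan([(.632,.0623,.13,0),(.632,.0623,.052,0)])
E
```

```text
t 14.5 grasp [0.6326 0.0622 0.1024] rpy [-1.7993e+02  8.0000e-02  2.0000e-02] w 0.0557 F [ 0.3  0.1 -1.7] j [-5. 28. 89.  0. 63. 85.]
(0.632, 0.0623, 0.13, 0) -> [-0.08 -0.03 -2.75] [-0.07  0.08  0.02]
(0.632, 0.0623, 0.052, 0) -> [-0.07 -0.02  5.05] [-0.07  0.08  0.02]
t 14.55 grasp [0.6326 0.0622 0.1024] rpy [-1.7993e+02  8.0000e-02  2.0000e-02] w 0.0551 F [ 0.3  0.5 -2. ] j [-5. 28. 89.  0. 63. 85.]
(0.632, 0.0623, 0.13, 0) -> [-0.08 -0.03 -2.76] [-0.07  0.08  0.02]
(0.632, 0.0623, 0.052, 0) -> [-0.07 -0.02  5.04] [-0.07  0.08  0.02]
```

arm_command --deltas '[[[0,0,0.8,0,0,0,1],[0,0,1.5,0,0,0,1],[0,0,2.1,0,0,0,1],[0,0,2.7,0,0,0,1],[0,0,3.3,0,0,0,1],[0,0,3.9,0,0,0,1],[0,0,4.5,0,0,0,1],[0,0,4.9,0,0,0,1],[0,0,5,0,0,0,1],[0,0,5,0,0,0,1]]]'

```text
clock: 15.8
tcp_pos: [0.6326, 0.0621, 0.1993]
eef_rot: [-179.9, 0.1, 0.0]
wrist_force: [-0.3, 0.8, -1.9]
gripper_width: 0.0557
```

```bash
python3 - <<'E'
from h import *
plan([(.632,.0623,.05,0)])
snap('scene','s9')
a=cv2.imread('pics/s9.png')[180:380,200:460]; cv2.imwrite('pics/c9.png',cv2.resize(a,None,fx=3,fy=3))
E
```

```text
t 15.8 grasp [0.6323 0.0622 0.0523] rpy [-1.7993e+02  1.1000e-01  2.0000e-02] w 0.0557 F [-0.3  0.8 -1.9] j [-5. 32. 90.  0. 59. 85.]
(0.632, 0.0623, 0.05, 0) -> [-0.06 -0.02  0.23] [-0.07  0.11  0.02]
```

View pics/c9.png

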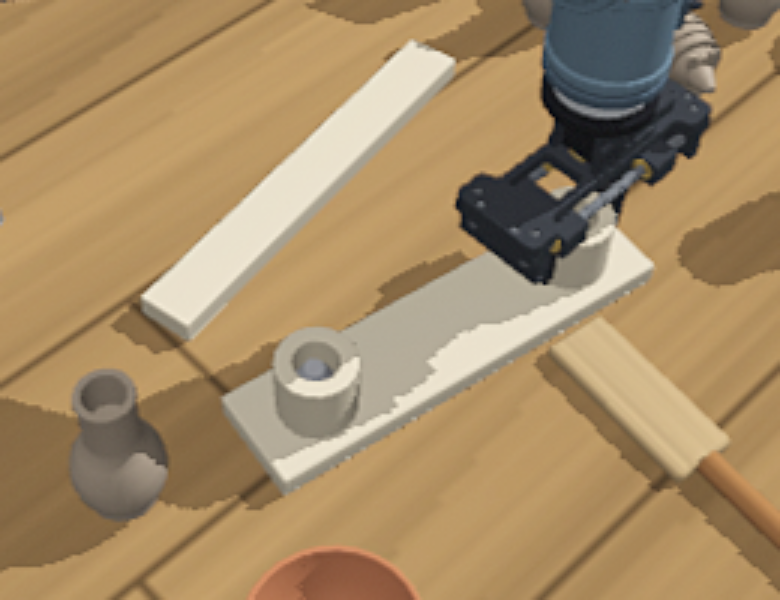

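Spacer B is down over the left post at (580,250). I'll lower it the last bit, release and lift.

arm_command --deltas '[[[0,0,0.2,0,0,0,1],[0,0,0.2,0,0,0,1],[0,0,0.2,0,0,0,0],[0,0,0.2,0,0,0,-1],[0,0,0.2,0,0,0,-1],[0,0,0.2,0,0,0,-1],[0,0,-2,0,0,0,-1],[0,0,-6,0,0,0,-1],[0,0,-11,0,0,0,-1],[0,0,-15,0,0,0,-1]]]'

```text
clock: 17.1
tcp_pos: [0.6332, 0.0618, 0.3536]
eef_rot: [-180.0, -0.1, 0.0]
wrist_force: [0.7, -0.3, -0.6]
gripper_width: 0.0881
```

```bash
python3 - <<'E'
from h import *
im,d=snap('top','t10');Ct=cloud('top',d); im,d=snap('scene','s10');Cs=cloud('scene',d)
im,W=wcloud()
cv2.imwrite('pics/w10.png',im)
for n,C in(('t',Ct),('s',Cs),('w',W)):
  for x,y in((.5975,-.1545),(.632,.0623)):
    P=near(C,x,y,.035,.062,.08); print(n,circ(P),np.median(P[:,2]))
  P=near(C,.438,-.015,.19,.013,.026); P=P[(np.abs(P[:,0]-.438)<.065)&(P[:,0]<.51)]
  if n!='w': print(cv2.minAreaRect((P[:,:2]*1000).astype(np.float32)))
plan([(.438,-.0145,.2,100.5),(.438,-.0145,.022,100.5)])
E
```

```text
t [ 5.982e-01 -1.544e-01  5.985e-01 -1.545e-01  2.790e-02  3.250e+02] 0.06923852760388138
t [6.275e-01 7.700e-02 6.266e-01 7.320e-02 2.190e-02 1.050e+02] 0.06938818368670341
((445.4898681640625, -58.3284912109375), (43.78807067871094, 252.73269653320312), 10.594133377075195)
s [ 6.011e-01 -1.557e-01  5.994e-01 -1.547e-01  2.830e-02  4.460e+02] 0.06880503546329281
s [6.343e-01 5.920e-02 6.330e-01 6.170e-02 2.980e-02 3.530e+02] 0.0684710192152378
((437.86865234375, -14.647354125976562), (46.9560661315918, 342.1158447265625), 10.620343208312988)
w [ 6.023e-01 -1.492e-01  5.988e-01 -1.521e-01  2.900e-02  1.617e+03] 0.06830361515977312
w [6.329e-01 6.270e-02 6.320e-01 6.270e-02 2.820e-02 2.962e+03] 0.06832891646784398
t 17.25 grasp [0.6348 0.0619 0.2073] rpy [-1.7997e+02 -3.7000e-01  2.0000e-02] w 0.0882 F [-0.4  0.4 -0.8] j [-5. 21. 85.  0. 74. 85.]
(0.438, -0.0145, 0.2, 100.5) -> [-19.6    7.63   0.6 ] [   0.3    -0.29 -100.48]
(0.438, -0.0145, 0.022, 100.5) -> [-19.71   7.63  18.4 ] [   0.3    -0.29 -100.48]
```

View pics/s10.png

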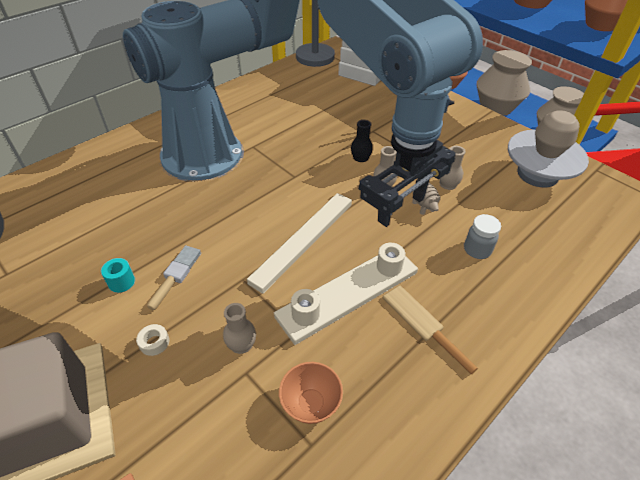

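Both spacers are seated, at (305,305) and (391,258), with tops near 0.069. Next I'll go over the bar, turning the jaws across its width.

arm_command --deltas '[[[-1,0.4,0,0,0,-10,-1],[-3,1.2,0,0,0,-20,-1],[-5.5,2,0,0,0,-30,-1],[-8,3,0,0,0,-40,-1],[-10.5,4,0,0,0,-50,-1],[-13,5,0.5,0,0,-60,-1],[-15.5,6,0.5,0,0,-70,-1],[-17.5,7,0.5,0,0,-80,-1],[-19,7.5,0.5,0,0,-90,-1],[-19.6,7.6,0.5,0,0,-100,-1]]]'

```text
clock: 18.5
tcp_pos: [0.4357, -0.0143, 0.3439]
eef_rot: [-179.8, -0.1, 100.3]
wrist_force: [0.0, -0.1, 1.1]
gripper_width: 0.0884
```

arm_command --deltas '[[[0,0,1,0,0,-0.5,-1],[0,0,2,0,0,-0.5,-1],[0,0,2,0,0,-0.5,-1],[0,0,2,0,0,-0.5,-1],[0,0,2,0,0,-0.5,-1],[0,0,2,0,0,-0.5,-1],[0,0,2,0,0,-0.5,-1],[0,0,2,0,0,-0.5,-1],[0,0,2,0,0,-0.5,-1],[0,0,2,0,0,-0.5,-1]]]'

```text
clock: 19.75
tcp_pos: [0.4369, -0.0142, 0.3246]
eef_rot: [-179.9, -0.1, 100.5]
wrist_force: [0.4, 0.1, 0.3]
gripper_width: 0.0882
```

```bash
python3 - <<'E'
from h import *
im,W=wcloud(); cv2.imwrite('pics/w11.png',im)
P=near(W,.438,-.015,.19,.013,.026); P=P[(np.abs(P[:,0]-.438)<.065)&(P[:,0]<.51)]
print(cv2.minAreaRect((P[:,:2]*1000).astype(np.float32)))
plan([(.438,-.0145,.022,100.5)])
E
```

```text
((436.2972717285156, -13.021728515625), (44.76396179199219, 340.5542907714844), 10.549468040466309)
t 19.8 grasp [ 0.4367 -0.014   0.1776] rpy [-1.7993e+02 -8.0000e-02  1.0051e+02] w 0.0881 F [ 0.4 -0.8 -0.2] j [-18.  -2. 116.   0.  67. -28.]
(0.438, -0.0145, 0.022, 100.5) -> [-0.07  0.12 15.56] [-0.07 -0.08  0.01]
```

View pics/w11.png

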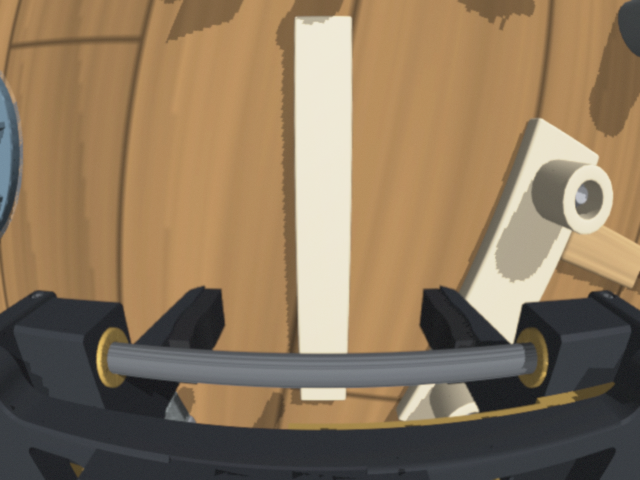

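The bar is centred between the jaws at about (322,210), running straight down the image. I'll descend and grip.

arm_command --deltas '[[[-0.1,0.1,4,0,0,0,-1],[-0.1,0.1,8,0,0,0,-1],[-0.1,0.1,11.5,0,0,0,-1],[-0.1,0.1,14,0,0,0,-1],[-0.1,0.1,15,0,0,0,-1],[-0.1,0.1,15.5,0,0,0,-1],[-0.1,0.1,15.5,0,0,0,-1],[-0.1,0.1,15.5,0,0,0,1],[-0.1,0.1,15.5,0,0,0,1],[-0.1,0.1,15.5,0,0,0,1]]]' --newtons 50

```text
clock: 21.05
tcp_pos: [0.438, -0.0148, 0.17]
eef_rot: [-180.0, -0.1, 100.5]
wrist_force: [0.5, -1.1, 0.1]
gripper_width: 0.0601
```

arm_command --deltas '[[[0,0,0,0,0,0,1],[0,0,0,0,0,0,1],[0,0,0,0,0,0,1],[0,0,0,0,0,0,1],[0,0,-1,0,0,0,1],[0,0,-3,0,0,0,1],[0,0,-5,0,0,0,1],[0,0,-8,0,0,0,1],[0,0,-10.5,0,0,0,1],[0,0,-11,0,0,0,1]]]'

```text
clock: 22.3
tcp_pos: [0.4382, -0.0149, 0.2808]
eef_rot: [179.9, -0.0, 100.5]
wrist_force: [0.7, -0.5, -7.6]
gripper_width: 0.0433
```

```bash
python3 - <<'E'
from h import *
im,W=wcloud(); cv2.imwrite('pics/w12.png',im)
o=env.get_obs(); z=o['tcp_pos'][2]-.147
P=W[np.isfinite(W[...,0])&(W[...,2]>z-.03)&(W[...,2]<z+.03)&(np.abs(W[...,0]-.438)<.07)&(np.abs(W[...,1]+.014)<.19)]
P=P[np.abs(P[:,1]+.015)>.09]
print(np.polyfit(P[:,1],P[:,2],1), 'z-range',np.percentile(P[:,2],[5,50,95])-z,P[:,1].min(),P[:,1].max())
plan([(.6155,-.046,.15,80.5),(.6155,-.046,.095,80.5)])
E
```

```text
[-0.00342482  0.12975852] z-range [-0.00512344 -0.00389882 -0.00275892] 0.07500091162638929 0.11147609766825467
t 22.35 grasp [ 0.438  -0.0148  0.1334] rpy [ 1.8000e+02 -5.0000e-02  1.0052e+02] w 0.0438 F [ 1.4  0.9 -7. ] j [-18.   2. 117.   0.  61. -28.]
(0.6155, -0.046, 0.15, 80.5) -> [-6.3  16.88 -1.67] [-0.   -0.05 20.02]
(0.6155, -0.046, 0.095, 80.5) -> [-6.3  16.88  3.83] [-0.   -0.05 20.02]
```

View pics/w12.png

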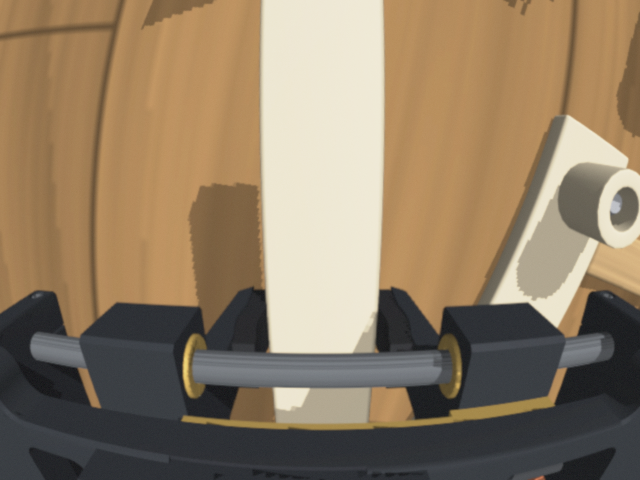

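The bar is held level at (322,200). I'll take it over the stand, turning to its line.

arm_command --deltas '[[[-0.3,0.8,-0.4,0,0,1,1],[-0.9,2.5,-0.8,0,0,3,1],[-1.8,5,-1.2,0,0,6,1],[-2.8,7.5,-1.6,0,0,9,1],[-3.7,10,-1.6,0,0,12,1],[-4.7,12.5,-1.6,0,0,15,1],[-5.6,15,-1.6,0,0,18,1],[-6.2,16.5,-1.6,0,0,19.4,1],[-6.3,16.9,-1.6,0,0,19.6,1],[-6.3,16.9,-1.6,0,0,19.6,1]]]'

```text
clock: 23.6
tcp_pos: [0.6154, -0.0459, 0.2939]
eef_rot: [-179.8, -0.1, 80.9]
wrist_force: [-0.2, -0.6, -7.4]
gripper_width: 0.0436
```

arm_command --deltas '[[[0,0,1,0,0,0,1],[0,0,2,0,0,0,1],[0,0,3,0,0,0,1],[0,0,3.5,0,0,0,1],[0,0,4,0,0,0,1],[0,0,4.2,0,0,0,1],[0,0,4.2,0,0,0,1],[0,0,4.2,0,0,0,1],[0,0,4.2,0,0,0,1],[0,0,4.2,0,0,0,1]]]'

```text
clock: 24.85
tcp_pos: [0.6157, -0.046, 0.2534]
eef_rot: [-179.9, -0.1, 80.9]
wrist_force: [-1.2, 0.1, -6.7]
gripper_width: 0.0438
```

```bash
python3 - <<'E'
from h import *
plan([(.6157,-.0462,.093,81)])
im,d=snap('scene','s13');Cs=cloud('scene',d)
snap('top','t13')
a=cv2.imread('pics/s13.png')[180:380,200:460]; cv2.imwrite('pics/c13.png',cv2.resize(a,None,fx=3,fy=3))
E
```

```text
t 24.85 grasp [ 0.6155 -0.0458  0.1064] rpy [-1.7992e+02 -5.0000e-02  8.0920e+01] w 0.0438 F [-1.2  0.1 -6.7] j [-15.  25.  92.   0.  63.  -6.]
(0.6157, -0.0462, 0.093, 81) -> [-0.02  0.01  1.34] [-0.08 -0.05 -0.08]
```

View pics/c13.png

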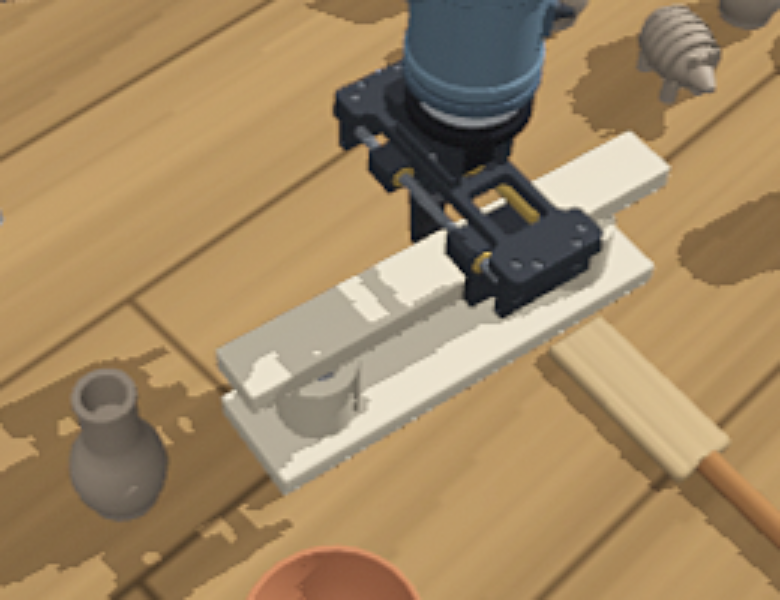

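View pics/t13.png

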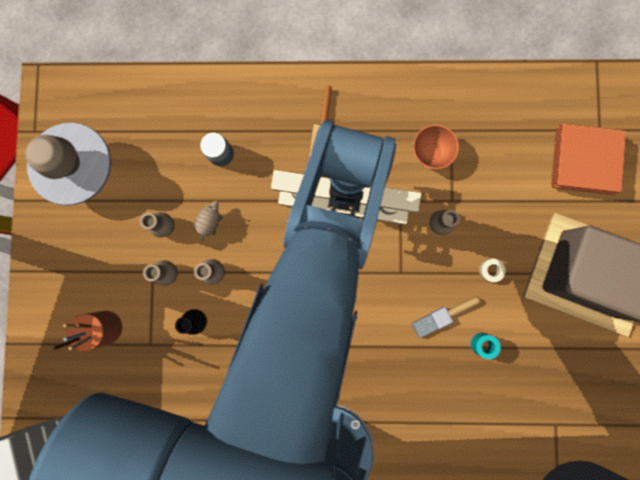

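The bar hangs level in line with the stand, its ends at crop (240,370) and (640,165). I'll lower it 12 mm and check for contact.

arm_command --deltas '[[[0,0,0.4,0,0,0,1],[0,0,0.8,0,0,0,1],[0,0,1.1,0,0,0,1],[0,0,1.2,0,0,0,1],[0,0,1.3,0,0,0,1],[0,0,1.3,0,0,0,1],[0,0,1.3,0,0,0,1],[0,0,1.3,0,0,0,1],[0,0,1.3,0,0,0,1],[0,0,1.3,0,0,0,1]]]'

```text
clock: 26.2
tcp_pos: [0.6156, -0.046, 0.2403]
eef_rot: [-179.9, -0.1, 80.9]
wrist_force: [-0.4, -0.1, -6.8]
gripper_width: 0.0433
```

arm_command --deltas '[[[0,0,0.1,0,0,0,1],[0,0,0.15,0,0,0,1],[0,0,0.2,0,0,0,0.4],[0,0,0.2,0,0,0,0.2],[0,0,0.2,0,0,0,-0.2],[0,0,0.2,0,0,0,-1],[0,0,0.2,0,0,0,-1],[0,0,-3,0,0,0,-1],[0,0,-7,0,0,0,-1],[0,0,-12,0,0,0,-1]]]'

```text
clock: 27.45
tcp_pos: [0.6155, -0.0461, 0.3605]
eef_rot: [-179.8, -0.1, 80.9]
wrist_force: [1.0, -0.6, 1.0]
gripper_width: 0.0883
```

```bash
cat >> h.py <<'E'
def barfit(C):
    P=near(C,.6157,-.046,.19,.078,.1); P=P[np.abs(P[:,0]-.6157)<.07]
    c,s,a=cv2.minAreaRect((P[:,:2]*1000).astype(np.float32))
    z=np.polyfit(P[:,1],P[:,2],1)
    return np.round(c,1),np.round(s,1),round(a,2),np.round(np.median(P[:,2]),4),'slope',z[0].round(4)
E
python3 - <<'E'
from h import *
im,d=snap('scene','s14');print(barfit(cloud('scene',d)))
im,d=snap('top','t14');print(barfit(cloud('top',d)))
im,W=wcloud();cv2.imwrite('pics/w14.png',im);print(barfit(W))
plan([(.5524,-.2815,.3,90)])
E
```

```text
(array([615.7, -45. ]), array([340.9,  48.2]), 81.13, np.float64(0.0889), 'slope', np.float64(0.0002))
(array([615.6, -46. ]), array([339.5,  44.9]), 81.09, np.float64(0.0895), 'slope', np.float64(-0.0004))
(array([615.1, -43.7]), array([340.1,  44.7]), 80.99, np.float64(0.0885), 'slope', np.float64(-0.0009))
t 27.6 grasp [ 0.6177 -0.0465  0.2171] rpy [ 1.7967e+02 -1.0000e-02  8.0920e+01] w 0.0882 F [0.3 1.  0.1] j [-15.  18.  88.   0.  74.  -6.]
(0.5524, -0.2815, 0.3, 90) -> [-24.23  -2.61  -8.31] [ 0.33  0.01 -9.08]
```

View pics/s14.png

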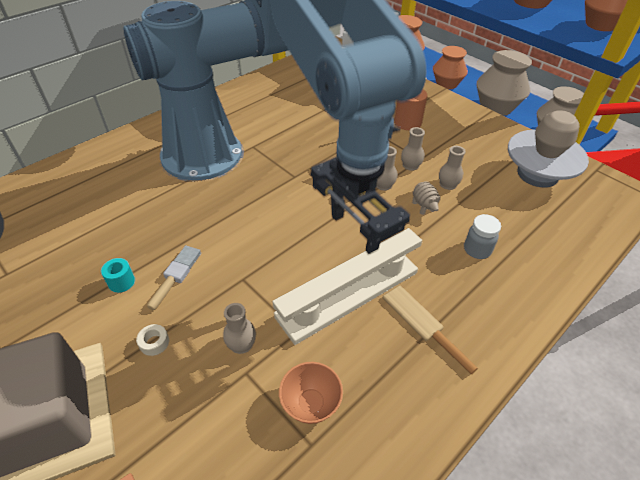

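View pics/w14.png

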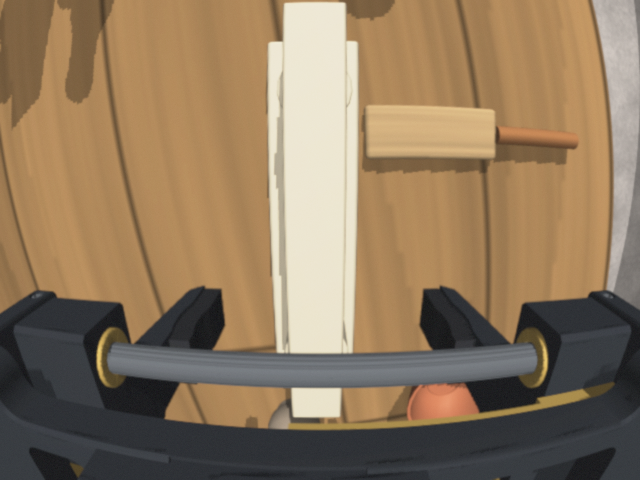

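The bar is centred at (0.6157, -0.046), yaw -9°, level, with its top at 0.089. In the wrist view it sits centred over the spacers. Now jar J4. I confirmed it as grey in the earlier crop, and it's the only jar near the stand on that side.

arm_command --deltas '[[[-2,-0.2,-2,0,0,0,-1],[-5,-0.5,-4,0,0,0,-1],[-9,-1,-5,0,0,0,-1],[-13,-1.4,-5,0,0,0,-1],[-17,-1.8,-5,0,0,0,-1],[-21,-2.2,-5,0,0,0,-1],[-23.5,-2.5,-5,0,0,0,-1],[-24.2,-2.6,-4,0,0,0,-1],[-24.2,-2.6,-3,0,0,0,-1],[-24.2,-2.6,-3,0,0,0,-1]]]' --newtons 25

```text
clock: 28.85
tcp_pos: [0.5518, -0.2799, 0.3881]
eef_rot: [-179.7, -0.2, 81.0]
wrist_force: [-0.2, -0.6, 0.4]
gripper_width: 0.0879
```

arm_command --deltas '[[[0,0,0,0,0,0,-1],[0,0,0,0,0,0,-1],[0,0,0,0,0,0,-1],[0,0,0,0,0,0,-1],[0,0,0,0,0,0,-1],[0,0,0,0,0,0,-1],[0,0,0,0,0,0,-1],[0,0,0,0,0,0,-1],[0,0,0,0,0,0,-1],[0,0,0,0,0,0,-1]]]'

```text
clock: 30.1
tcp_pos: [0.552, -0.281, 0.3901]
eef_rot: [-179.9, -0.1, 80.9]
wrist_force: [-0.2, -0.6, 0.2]
gripper_width: 0.0885
```

```bash
python3 - <<'E'
from h import *
im,W=wcloud();cv2.imwrite('pics/w15.png',im);print(circ(near(W,.5522,-.2813,.03,.1,.115)))
plan([(.552,-.281,.09,81)])
E
```

```text
[ 5.512e-01 -2.798e-01  5.512e-01 -2.794e-01  1.970e-02  1.266e+03]
t 30.15 grasp [ 0.5518 -0.2808  0.2431] rpy [-1.7991e+02 -6.0000e-02  8.0920e+01] w 0.0881 F [-0.3  0.1  0.2] j [-38.  17.  86.   0.  77. -29.]
(0.552, -0.281, 0.09, 81) -> [-1.000e-02  3.000e-02  1.531e+01] [-0.09 -0.06 -0.08]
```

View pics/w15.png

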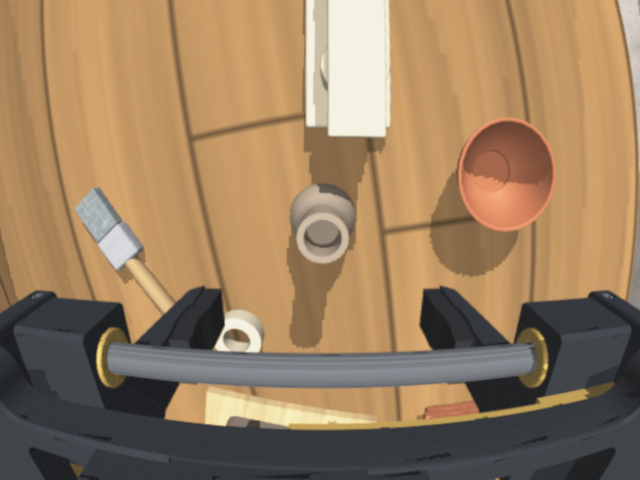

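Jar J4 (grey) has its mouth at (323,238), centred between the jaws. I'll grasp its neck.

arm_command --deltas '[[[0,0,3,0,0,0,-1],[0,0,7,0,0,0,-1],[0,0,11,0,0,0,-1],[0,0,14,0,0,0,-1],[0,0,15.3,0,0,0,-1],[0,0,15.3,0,0,0,-1],[0,0,15.3,0,0,0,-1],[0,0,15.3,0,0,0,1],[0,0,15.3,0,0,0,1],[0,0,15.3,0,0,0,1]]]' --newtons 25

```text
clock: 31.4
tcp_pos: [0.5519, -0.2809, 0.2376]
eef_rot: [-179.9, -0.0, 80.9]
wrist_force: [-0.8, -0.8, 0.5]
gripper_width: 0.0603
```

arm_command --deltas '[[[0,0,0,0,0,0,1],[0,0,0,0,0,0,1],[0,0,0,0,0,0,1],[0,0,0,0,0,0,1],[0,0,-1,0,0,0,1],[0,0,-4,0,0,0,1],[0,0,-7,0,0,0,1],[0,0,-11,0,0,0,1],[0,0,-14.5,0,0,0,1],[0,0,-15,0,0,0,1]]]'

```text
clock: 32.65
tcp_pos: [0.5525, -0.2814, 0.3906]
eef_rot: [179.8, 0.1, 80.9]
wrist_force: [-0.4, -0.4, -1.2]
gripper_width: 0.0353
```

```bash
python3 - <<'E'
from h import *
im,W=wcloud();cv2.imwrite('pics/w16.png',im)
plan([(.597,-.1646,.24,81),(.597,-.1646,.184,81)])
E
```

```text
t 32.7 grasp [ 0.5524 -0.2813  0.2421] rpy [1.7992e+02 4.0000e-02 8.0920e+01] w 0.0353 F [ 0.4 -1.  -1.4] j [-38.  17.  86.   0.  77. -29.]
(0.597, -0.1646, 0.24, 81) -> [12.22  2.58  0.2 ] [ 0.08  0.04 -0.08]
(0.597, -0.1646, 0.184, 81) -> [12.22  2.58  5.8 ] [ 0.08  0.04 -0.08]
```

View pics/w16.png

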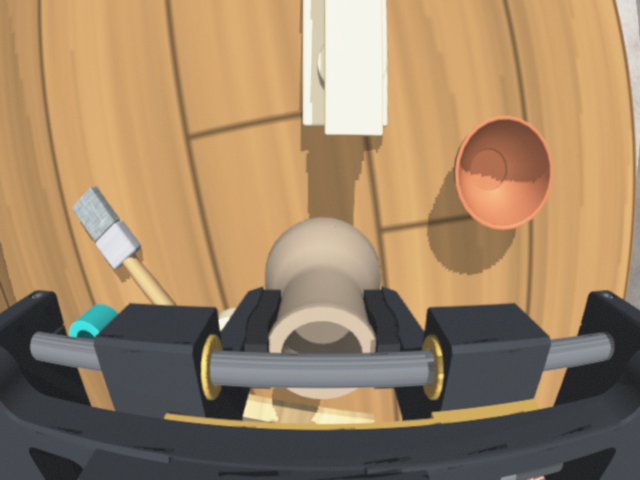

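The jar is held at (322,340). I'll carry it to bar position -120 mm.

arm_command --deltas '[[[1,0.2,0,0,0,0,1],[3,0.6,0,0,0,0,1],[6,1.3,0,0,0,0,1],[9,1.9,0,0,0,0,1],[11.2,2.4,0.2,0,0,0,1],[12.2,2.6,1.5,0,0,0,1],[12.2,2.6,3,0,0,0,1],[12.2,2.6,4.5,0,0,0,1],[12.2,2.6,5.2,0,0,0,1],[12.2,2.6,5.2,0,0,0,1]]]'

```text
clock: 33.95
tcp_pos: [0.5965, -0.1652, 0.3342]
eef_rot: [-179.8, -0.1, 80.9]
wrist_force: [0.5, 0.4, -1.6]
gripper_width: 0.0352
```

arm_command --deltas '[[[0,0,0.1,0,0,0,1],[0,0,0.2,0,0,0,1],[0,0,0.3,0,0,0,1],[0,0,0.4,0,0,0,1],[0,0,0.4,0,0,0,1],[0,0,0.4,0,0,0,1],[0,0,0.4,0,0,0,1],[0,0,0.4,0,0,0,1],[0,0,0.4,0,0,0,1],[0,0,0.4,0,0,0,1]]]'

```text
clock: 35.2
tcp_pos: [0.5968, -0.1646, 0.3312]
eef_rot: [-179.9, -0.1, 80.9]
wrist_force: [-0.0, 0.4, -1.4]
gripper_width: 0.0355
```

```bash
python3 - <<'E'
from h import *
plan([(.597,-.1646,.181,81)])
snap('scene','s17')
a=cv2.imread('pics/s17.png')[180:380,200:460]; cv2.imwrite('pics/c17.png',cv2.resize(a,None,fx=3,fy=3))
E
```

```text
t 35.2 grasp [ 0.5966 -0.1644  0.1842] rpy [-1.7991e+02 -6.0000e-02  8.0920e+01] w 0.0355 F [-0.   0.4 -1.4] j [-26.  20.  89.   0.  71. -17.]
(0.597, -0.1646, 0.181, 81) -> [-0.    0.02  0.32] [-0.09 -0.06 -0.08]
```

View pics/c17.png

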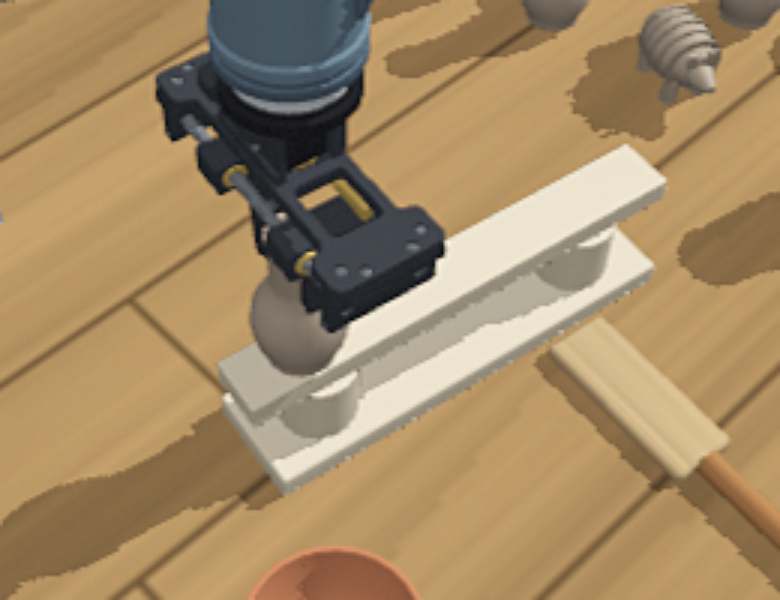

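The jar foot is just above the bar at crop (300,370). I'll lower 3.5 mm, release and lift.

arm_command --deltas '[[[0,0,0.15,0,0,0,1],[0,0,0.3,0,0,0,1],[0,0,0.35,0,0,0,1],[0,0,0.35,0,0,0,1],[0,0,0.35,0,0,0,0.5],[0,0,0.35,0,0,0,0],[0,0,0.35,0,0,0,-0.5],[0,0,0.35,0,0,0,-1],[0,0,0.35,0,0,0,-1],[0,0,0.35,0,0,0,-1]]]'

```text
clock: 36.5
tcp_pos: [0.5968, -0.1646, 0.3277]
eef_rot: [-179.9, -0.1, 80.9]
wrist_force: [0.4, 0.7, 0.6]
gripper_width: 0.0819
```

arm_command --deltas '[[[0,0,-0.5,0,0,0,-1],[0,0,-2,0,0,0,-1],[0,0,-4,0,0,0,-1],[0,0,-7,0,0,0,-1],[0,0,-10,0,0,0,-1],[0,0,-12,0,0,0,-1],[0,0,-12,0,0,0,-1],[0,0,-12,0,0,0,-1],[0,0,-12,0,0,0,-1],[0,0,-12,0,0,0,-1]]]'

```text
clock: 37.75
tcp_pos: [0.5969, -0.1647, 0.4465]
eef_rot: [-179.8, -0.1, 80.9]
wrist_force: [-1.0, 1.0, -0.8]
gripper_width: 0.0879
```

```bash
cat >> h.py <<'E'
def jarfit(C,x,y,z0):
    P=near(C,x,y,.035,z0+.1,z0+.118); return circ(P), np.round(np.percentile(P[:,2],95),4)
E
python3 - <<'E'
from h import *
im,d=snap('scene','s18');Cs=cloud('scene',d);print(barfit(Cs),jarfit(Cs,.597,-.1646,.09))
im,W=wcloud();cv2.imwrite('pics/w18.png',im);print(jarfit(W,.597,-.1646,.09))
im,d=snap('top','t18');Ct=cloud('top',d)
for x,y in((.5445,.403),(.4275,.391),(.431,.276)): print(jarfit(Ct,x,y,0),jarfit(Cs,x,y,0))
plan([(.431,.2755,.3,81),(.431,.2755,.3,0)])
E
```

```text
(array([616.9, -45.9]), array([340.6,  47.3]), 80.96, np.float64(0.0888), 'slope', np.float64(0.0009)) (array([ 5.985e-01, -1.653e-01,  5.980e-01, -1.645e-01,  2.070e-02,
        2.660e+02]), np.float64(0.2004))
(array([ 5.963e-01, -1.635e-01,  5.964e-01, -1.630e-01,  1.970e-02,
        1.605e+03]), np.float64(0.1996))
(array([5.437e-01, 4.029e-01, 5.442e-01, 4.029e-01, 2.030e-02, 1.450e+02]), np.float64(0.1121)) (array([5.459e-01, 4.024e-01, 5.457e-01, 4.033e-01, 2.040e-02, 1.260e+02]), np.float64(0.1105))
(array([4.273e-01, 3.917e-01, 4.275e-01, 3.910e-01, 1.970e-02, 1.430e+02]), np.float64(0.112)) (array([4.289e-01, 3.910e-01, 4.276e-01, 3.918e-01, 2.080e-02, 1.220e+02]), np.float64(0.1105))
(array([4.307e-01, 2.762e-01, 4.305e-01, 2.749e-01, 1.970e-02, 1.390e+02]), np.float64(0.1133)) (array([4.324e-01, 2.758e-01, 4.293e-01, 2.764e-01, 2.260e-02, 1.300e+02]), np.float64(0.1112))
t 37.9 grasp [ 0.5967 -0.1645  0.3002] rpy [-1.7987e+02 -7.0000e-02  8.0920e+01] w 0.0881 F [ 0.3 -0.3  0.6] j [-26.  14.  83.   0.  83. -17.]
(0.431, 0.2755, 0.3, 81) -> [ 40.85 -23.34   0.13] [-0.13 -0.07 -0.08]
(0.431, 0.2755, 0.3, 0) -> [ 40.85 -23.34   0.13] [-1.600e-01  4.000e-02  8.092e+01]
```

View pics/s18.png

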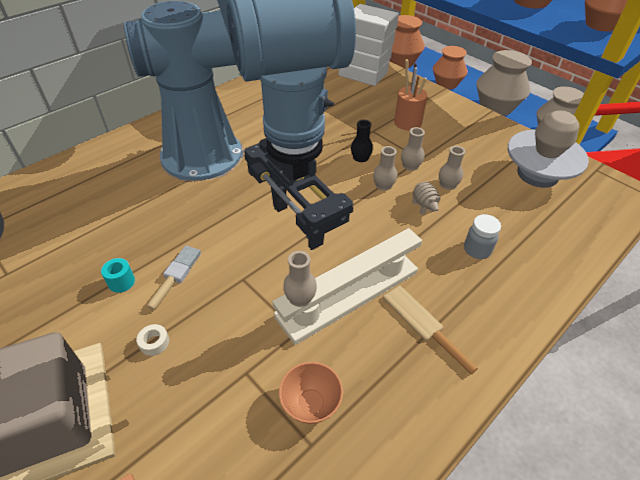

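J4 stands upright on the bar, its mouth at (299,257) and its top at 0.20. Next is jar J3, at top pixel (208,270). It is grey, and the black jar is separate at (190,321).

arm_command --deltas '[[[3,-1.7,0,0,0,0,-1],[7.5,-4.3,0,0,0,0,-1],[12,-6.9,0,0,0,0,-1],[16.5,-9.4,0,0,0,0,-1],[21,-12,0,0,0,0,-1],[25.5,-14.6,0,0,0,0,-1],[30,-17.1,0,0,0,0,-1],[34.5,-19.7,0,0,0,0,-1],[38.5,-22,0,0,0,0,-1],[40.9,-23.3,0,0,0,0,-1]]]'

```text
clock: 39.15
tcp_pos: [0.4303, 0.2778, 0.4486]
eef_rot: [-179.9, -0.1, 81.0]
wrist_force: [0.9, 0.5, 0.8]
gripper_width: 0.088
```

arm_command --deltas '[[[0,0,2,0,0,0,-1],[0,0,4,0,0,0,-1],[0,0,5,0,0,0,-1],[0,0,5,0,0,0,-1],[0,0,5,0,0,0,-1],[0,0,5,0,0,0,-1],[0,0,5,0,0,0,-1],[0,0,5,0,0,0,-1],[0,0,5,0,0,0,-1],[0,0,5,0,0,0,-1]]]'

```text
clock: 40.4
tcp_pos: [0.4314, 0.276, 0.3984]
eef_rot: [-179.9, -0.1, 80.9]
wrist_force: [-0.1, -0.1, -0.2]
gripper_width: 0.0882
```

```bash
python3 - <<'E'
from h import *
im,W=wcloud();cv2.imwrite('pics/w19.png',im);print(jarfit(W,.431,.2755,0))
plan([(.4312,.2755,.09,81)])
E
```

```text
(array([4.298e-01, 2.779e-01, 4.296e-01, 2.784e-01, 1.970e-02, 1.176e+03]), np.float64(0.1095))
t 40.45 grasp [0.4312 0.2762 0.2514] rpy [-1.7991e+02 -5.0000e-02  8.0920e+01] w 0.0882 F [-0.1 -0.1  0. ] j [ 19.   3. 101.   0.  76.  28.]
(0.4312, 0.2755, 0.09, 81) -> [-7.000e-02  1.000e-02  1.614e+01] [-0.09 -0.05 -0.08]
```

View pics/w19.png

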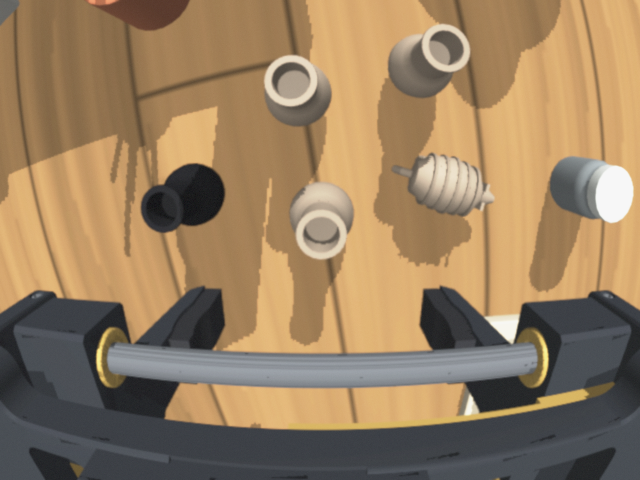

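Jar J3 (grey) is at (321,235), centred between the jaws. The black jar is at (180,200), and the armadillo at (450,182) is clear of the fingers. I'll grasp J3.

arm_command --deltas '[[[0,0,3,0,0,0,-1],[0,0,7,0,0,0,-1],[0,0,11,0,0,0,-1],[0,0,14.5,0,0,0,-1],[0,0,16.1,0,0,0,-1],[0,0,16.1,0,0,0,-1],[0,0,16.1,0,0,0,-1],[0,0,16.1,0,0,0,1],[0,0,16.1,0,0,0,1],[0,0,16.1,0,0,0,1]]]'

```text
clock: 41.7
tcp_pos: [0.4313, 0.2762, 0.2379]
eef_rot: [-179.9, -0.1, 80.9]
wrist_force: [0.1, -0.3, -0.1]
gripper_width: 0.0607
```

arm_command --deltas '[[[0,0,0,0,0,0,1],[0,0,0,0,0,0,1],[0,0,0,0,0,0,1],[0,0,0,0,0,0,1],[0,0,-1,0,0,0,1],[0,0,-4,0,0,0,1],[0,0,-8,0,0,0,1],[0,0,-12,0,0,0,1],[0,0,-15.5,0,0,0,1],[0,0,-16,0,0,0,1]]]'

```text
clock: 42.95
tcp_pos: [0.432, 0.2762, 0.4004]
eef_rot: [179.8, -0.2, 80.9]
wrist_force: [0.2, -0.2, -2.3]
gripper_width: 0.0356
```

```bash
python3 - <<'E'
from h import *
im,W=wcloud();cv2.imwrite('pics/w20.png',im)
plan([(.6095,-.0855,.25,81),(.6095,-.0855,.184,81),(.6344,.0726,.25,81),(.6344,.0726,.184,81)])
E
```

```text
t 43.0 grasp [0.4318 0.2764 0.252 ] rpy [ 1.7993e+02 -1.4000e-01  8.0920e+01] w 0.0352 F [ 0.9  0.8 -2.1] j [ 19.   3. 101.   0.  76.  28.]
(0.6095, -0.0855, 0.25, 81) -> [-32.9   23.27   0.15] [ 0.07 -0.14 -0.08]
(0.6095, -0.0855, 0.184, 81) -> [-32.91  23.27   6.75] [ 0.07 -0.14 -0.08]
(0.6344, 0.0726, 0.25, 81) -> [-16.89  23.24   0.19] [ 0.07 -0.14 -0.08]
(0.6344, 0.0726, 0.184, 81) -> [-16.91  23.23   6.79] [ 0.07 -0.14 -0.08]
```

View pics/w20.png

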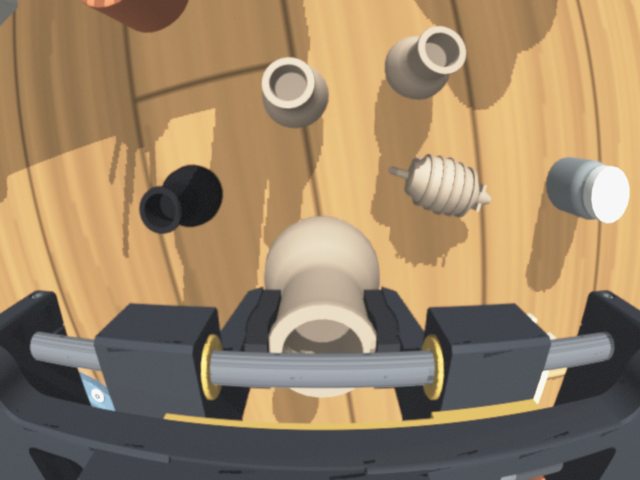

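J3 is held at (322,340). I'll carry it to bar position -40 mm.

arm_command --deltas '[[[-2.5,1.8,0,0,0,0,1],[-6,4.2,0,0,0,0,1],[-10,7.1,0,0,0,0,1],[-14,9.9,0,0,0,0,1],[-18,12.7,0,0,0,0,1],[-22,15.6,0,0,0,0,1],[-26,18.4,0,0,0,0,1],[-29.5,20.9,0,0,0,0,1],[-32,22.6,0,0,0,0,1],[-32.9,23.3,0,0,0,0,1]]]'

```text
clock: 44.25
tcp_pos: [0.6094, -0.0871, 0.3941]
eef_rot: [-179.7, -0.1, 80.8]
wrist_force: [-0.3, 0.6, -2.8]
gripper_width: 0.0354
```

arm_command --deltas '[[[0,0,1,0,0,0,1],[0,0,2.5,0,0,0,1],[0,0,4,0,0,0,1],[0,0,5,0,0,0,1],[0,0,6,0,0,0,1],[0,0,6.4,0,0,0,1],[0,0,6.5,0,0,0,1],[0,0,6.5,0,0,0,1],[0,0,6.5,0,0,0,1],[0,0,6.5,0,0,0,1]]]'

```text
clock: 45.5
tcp_pos: [0.6095, -0.0856, 0.3321]
eef_rot: [-179.9, -0.0, 80.9]
wrist_force: [0.5, -1.1, -2.3]
gripper_width: 0.0351
```

```bash
python3 - <<'E'
from h import *
plan([(.6095,-.0855,.181,81)])
snap('scene','s21')
a=cv2.imread('pics/s21.png')[180:380,200:460]; cv2.imwrite('pics/c21.png',cv2.resize(a,None,fx=3,fy=3))
E
```

```text
t 45.5 grasp [ 0.6094 -0.0855  0.1851] rpy [-1.7994e+02 -5.0000e-02  8.0920e+01] w 0.0351 F [ 0.5 -1.1 -2.3] j [-19.  19.  90.   0.  71. -10.]
(0.6095, -0.0855, 0.181, 81) -> [ 0.01 -0.    0.41] [-0.06 -0.05 -0.08]
```

View pics/c21.png

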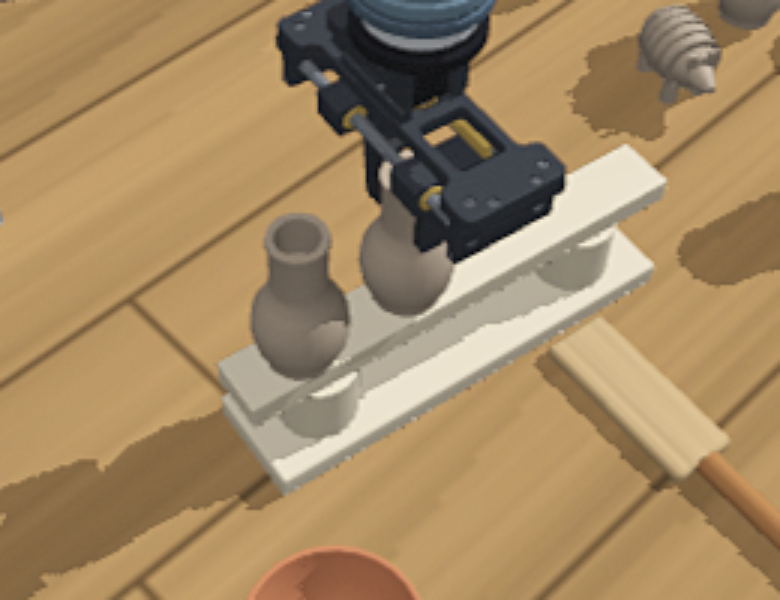

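J3 is over the bar with a clear gap to J4. I'll lower 4 mm, release and lift.

arm_command --deltas '[[[0,0,0.15,0,0,0,1],[0,0,0.3,0,0,0,1],[0,0,0.4,0,0,0,1],[0,0,0.4,0,0,0,1],[0,0,0.4,0,0,0,0.5],[0,0,0.4,0,0,0,0],[0,0,0.4,0,0,0,-0.5],[0,0,0.4,0,0,0,-1],[0,0,0.4,0,0,0,-1],[0,0,0.4,0,0,0,-1]]]'

```text
clock: 46.8
tcp_pos: [0.6095, -0.0856, 0.3278]
eef_rot: [-179.9, -0.1, 80.9]
wrist_force: [0.7, -0.3, -0.3]
gripper_width: 0.0822
```

arm_command --deltas '[[[0,0,-0.5,0,0,0,-1],[0,0,-2,0,0,0,-1],[0,0,-4,0,0,0,-1],[0,0,-7,0,0,0,-1],[0,0,-10,0,0,0,-1],[0,0,-12,0,0,0,-1],[0,0,-12,0,0,0,-1],[0,0,-12,0,0,0,-1],[0,0,-12,0,0,0,-1],[0,0,-12,0,0,0,-1]]]'

```text
clock: 48.05
tcp_pos: [0.6095, -0.0857, 0.4466]
eef_rot: [-179.8, -0.1, 80.9]
wrist_force: [-0.4, 0.2, 0.1]
gripper_width: 0.0882
```

```bash
python3 - <<'E'
from h import *
im,d=snap('scene','s22');Cs=cloud('scene',d);print(barfit(Cs),jarfit(Cs,.597,-.1646,.09),jarfit(Cs,.6095,-.0855,.09))
im,W=wcloud();cv2.imwrite('pics/w22.png',im);print(jarfit(W,.597,-.1646,.09),jarfit(W,.6095,-.0855,.09))
for x,y in((.5445,.403),(.4275,.391)): print(jarfit(Cs,x,y,0))
plan([(.4275,.3912,.25,81),(.5447,.403,.25,81)])
E
```

```text
(array([617.1, -45.8]), array([341.,  47.]), 81.18, np.float64(0.0889), 'slope', np.float64(0.001)) (array([ 5.984e-01, -1.653e-01,  5.982e-01, -1.644e-01,  1.990e-02,
        2.700e+02]), np.float64(0.2006)) (array([ 6.104e-01, -8.570e-02,  6.097e-01, -8.540e-02,  2.010e-02,
        2.380e+02]), np.float64(0.2004))
(array([ 5.982e-01, -1.500e-01,  5.968e-01, -1.584e-01,  1.930e-02,
        5.790e+02]), np.float64(0.1993)) (array([ 6.081e-01, -8.370e-02,  6.083e-01, -8.340e-02,  1.960e-02,
        1.612e+03]), np.float64(0.1995))
(array([5.461e-01, 4.022e-01, 5.449e-01, 4.026e-01, 2.080e-02, 1.280e+02]), np.float64(0.1108))
(array([4.284e-01, 3.914e-01, 4.275e-01, 3.908e-01, 2.200e-02, 1.190e+02]), np.float64(0.1107))
t 48.15 grasp [ 0.6092 -0.0855  0.3001] rpy [-1.7985e+02 -7.0000e-02  8.0920e+01] w 0.088 F [ 0.3 -0.  -0.4] j [-19.  14.  83.   0.  83. -10.]
(0.4275, 0.3912, 0.25, 81) -> [ 44.21 -25.5    5.13] [-0.15 -0.07 -0.08]
(0.5447, 0.403, 0.25, 81) -> [ 47.23 -14.11   5.1 ] [-0.15 -0.07 -0.08]
```

View pics/s22.png

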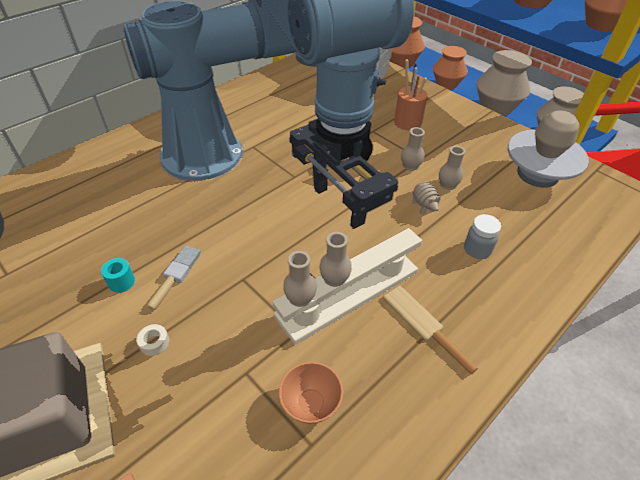

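Two jars now stand upright on the bar, mouths at (299,257) and (336,240). Next is jar J2, at scene pixel (413,150).

arm_command --deltas '[[[3.5,-2,0,0,0,0,-1],[8.2,-4.7,0,0,0,0,-1],[13,-7.5,0,0,0,0,-1],[18,-10.4,0,0,0,0,-1],[23,-13.3,0,0,0,0,-1],[28,-16.1,0,0,0,0,-1],[33,-19,0,0,0,0,-1],[38,-21.9,1,0,0,0,-1],[42,-24.2,3,0,0,0,-1],[44.2,-25.5,5,0,0,0,-1]]]'

```text
clock: 49.4
tcp_pos: [0.4263, 0.3931, 0.3981]
eef_rot: [-179.9, -0.1, 81.0]
wrist_force: [0.0, 0.3, -0.6]
gripper_width: 0.0885
```

arm_command --deltas '[[[0,0,0,0,0,0,-1],[0,0,0,0,0,0,-1],[0,0,0,0,0,0,-1],[0,0,0,0,0,0,-1],[0,0,0,0,0,0,-1],[0,0,0,0,0,0,-1],[0,0,0,0,0,0,-1],[0,0,0,0,0,0,-1],[0,0,0,0,0,0,-1],[0,0,0,0,0,0,-1]]]'

```text
clock: 50.65
tcp_pos: [0.4275, 0.3911, 0.3986]
eef_rot: [-179.9, -0.1, 80.9]
wrist_force: [0.0, 0.1, 0.2]
gripper_width: 0.0878
```

```bash
python3 - <<'E'
from h import *
im,W=wcloud();cv2.imwrite('pics/w23.png',im);print(jarfit(W,.4275,.3912,0))
plan([(.4275,.3915,.09,81)])
E
```

```text
(array([4.264e-01, 3.938e-01, 4.265e-01, 3.944e-01, 1.970e-02, 1.174e+03]), np.float64(0.1096))
t 50.7 grasp [0.4273 0.3913 0.2516] rpy [-1.7991e+02 -6.0000e-02  8.0920e+01] w 0.0879 F [-0.1  0.2  1.4] j [31. 11. 92.  0. 77. 40.]
(0.4275, 0.3915, 0.09, 81) -> [ 0.02  0.02 16.16] [-0.09 -0.06 -0.08]
```

View pics/w23.png

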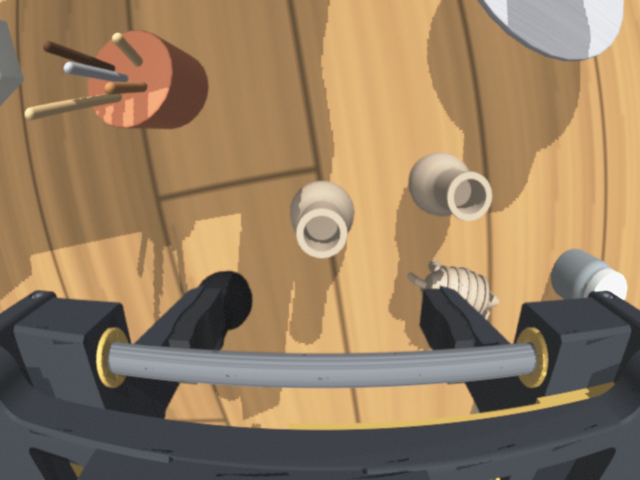

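Jar J2 is centred at (321,235). The black jar and the armadillo are clear of the fingers. I'll grasp J2.

arm_command --deltas '[[[0,0,3,0,0,0,-1],[0,0,7,0,0,0,-1],[0,0,11,0,0,0,-1],[0,0,14.5,0,0,0,-1],[0,0,16.1,0,0,0,-1],[0,0,16.1,0,0,0,-1],[0,0,16.1,0,0,0,-1],[0,0,16.1,0,0,0,1],[0,0,16.1,0,0,0,1],[0,0,16.1,0,0,0,1]]]'

```text
clock: 51.95
tcp_pos: [0.4274, 0.3913, 0.2381]
eef_rot: [-179.9, -0.1, 80.9]
wrist_force: [0.2, -0.3, 0.9]
gripper_width: 0.0599
```

arm_command --deltas '[[[0,0,0,0,0,0,1],[0,0,0,0,0,0,1],[0,0,0,0,0,0,1],[0,0,0,0,0,0,1],[0,0,-1,0,0,0,1],[0,0,-4,0,0,0,1],[0,0,-8,0,0,0,1],[0,0,-12,0,0,0,1],[0,0,-15.5,0,0,0,1],[0,0,-16,0,0,0,1]]]'

```text
clock: 53.2
tcp_pos: [0.428, 0.3914, 0.4009]
eef_rot: [179.8, -0.3, 80.9]
wrist_force: [0.3, 0.2, -2.6]
gripper_width: 0.0354
```

```bash
python3 - <<'E'
from h import *
im,W=wcloud();cv2.imwrite('pics/w24.png',im)
plan([(.6219,-.0065,.25,81),(.6219,-.0065,.184,81)])
E
```

```text
t 53.25 grasp [0.4279 0.3916 0.2524] rpy [179.94  -0.18  80.92] w 0.035 F [ 0.4  0.1 -1.4] j [31. 11. 92.  0. 77. 40.]
(0.6219, -0.0065, 0.25, 81) -> [-36.21  25.45   0.16] [ 0.06 -0.18 -0.08]
(0.6219, -0.0065, 0.184, 81) -> [-36.23  25.44   6.76] [ 0.06 -0.18 -0.08]
```

View pics/w24.png

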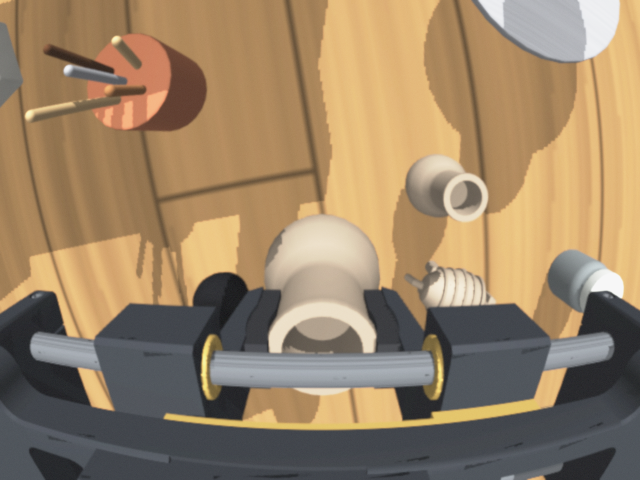

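J2 is held at (322,340). I'll carry it to bar position +40 mm.

arm_command --deltas '[[[-2.8,2,0,0,0,0,1],[-7,4.9,0,0,0,0,1],[-11.5,8.1,0,0,0,0,1],[-16,11.2,0,0,0,0,1],[-20.5,14.4,0,0,0,0,1],[-25,17.6,0,0,0,0,1],[-29.5,20.7,0,0,0,0,1],[-33.5,23.5,0,0,0,0,1],[-35.5,25,0,0,0,0,1],[-36.2,25.4,0,0,0,0,1]]]'

```text
clock: 54.5
tcp_pos: [0.6212, -0.0074, 0.3951]
eef_rot: [-179.7, -0.1, 80.8]
wrist_force: [-0.5, 0.5, -1.8]
gripper_width: 0.0354
```

arm_command --deltas '[[[0,0,1,0,0,0,1],[0,0,2.5,0,0,0,1],[0,0,4,0,0,0,1],[0,0,5,0,0,0,1],[0,0,6,0,0,0,1],[0,0,6.4,0,0,0,1],[0,0,6.5,0,0,0,1],[0,0,6.5,0,0,0,1],[0,0,6.5,0,0,0,1],[0,0,6.5,0,0,0,1]]]'

```text
clock: 55.75
tcp_pos: [0.6212, -0.0065, 0.3322]
eef_rot: [-179.9, -0.1, 80.9]
wrist_force: [-0.8, -0.3, -1.1]
gripper_width: 0.0357
```

```bash
python3 - <<'E'
from h import *
plan([(.6219,-.0065,.181,81)])
snap('scene','s25')
a=cv2.imread('pics/s25.png')[180:380,200:460]; cv2.imwrite('pics/c25.png',cv2.resize(a,None,fx=3,fy=3))
E
```

```text
t 55.75 grasp [ 0.6211 -0.0063  0.1852] rpy [-1.7994e+02 -5.0000e-02  8.0920e+01] w 0.0357 F [-0.8 -0.3 -1.1] j [-12.  20.  89.   0.  71.  -2.]
(0.6219, -0.0065, 0.181, 81) -> [0.01 0.07 0.42] [-0.06 -0.05 -0.08]
```

View pics/c25.png

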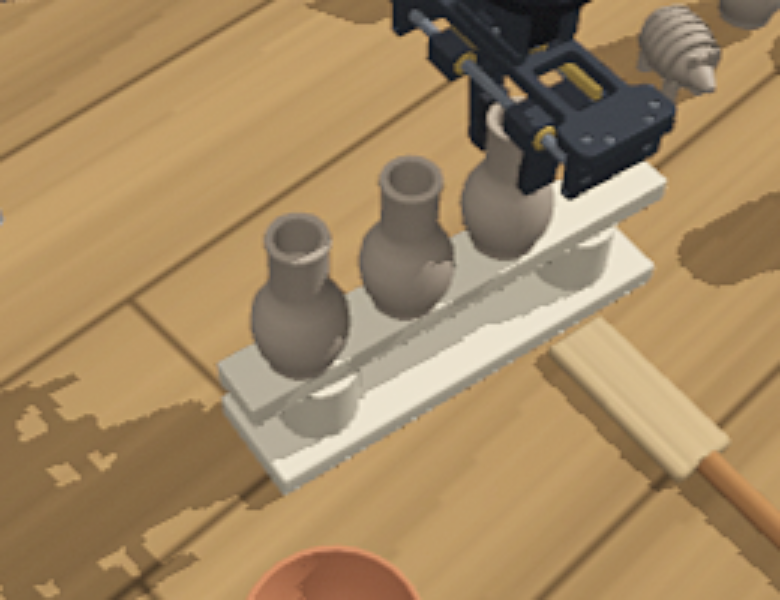

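J2 is in line with the other jars and has a clear gap. I'll lower 4 mm, release and lift.

arm_command --deltas '[[[0,0.05,0.15,0,0,0,1],[0,0.05,0.3,0,0,0,1],[0,0.05,0.4,0,0,0,1],[0,0.05,0.4,0,0,0,1],[0,0.05,0.4,0,0,0,0.5],[0,0.05,0.4,0,0,0,0],[0,0.05,0.4,0,0,0,-0.5],[0,0.05,0.4,0,0,0,-1],[0,0.05,0.4,0,0,0,-1],[0,0.05,0.4,0,0,0,-1]]]'

```text
clock: 57.05
tcp_pos: [0.6216, -0.0065, 0.3279]
eef_rot: [-179.9, -0.1, 80.9]
wrist_force: [0.4, 0.6, 0.1]
gripper_width: 0.0818
```

arm_command --deltas '[[[0,0,-0.5,0,0,0,-1],[0,0,-2,0,0,0,-1],[0,0,-4,0,0,0,-1],[0,0,-7,0,0,0,-1],[0,0,-10,0,0,0,-1],[0,0,-12,0,0,0,-1],[0,0,-12,0,0,0,-1],[0,0,-12,0,0,0,-1],[0,0,-12,0,0,0,-1],[0,0,-12,0,0,0,-1]]]'

```text
clock: 58.3
tcp_pos: [0.6217, -0.0066, 0.4467]
eef_rot: [-179.8, -0.1, 80.9]
wrist_force: [0.1, 0.2, 0.2]
gripper_width: 0.0882
```

```bash
python3 - <<'E'
from h import *
im,d=snap('scene','s26');Cs=cloud('scene',d);print(barfit(Cs))
for x,y in((.597,-.1646),(.6095,-.0855),(.6219,-.0065)):print(jarfit(Cs,x,y,.09))
for x,y in((.5445,.403),): print(jarfit(Cs,x,y,0))
plan([(.5447,.403,.25,81)])
E
```

```text
(array([617.6, -45.5]), array([340.4,  46.9]), 81.07, np.float64(0.0888), 'slope', np.float64(0.0005))
(array([ 5.986e-01, -1.653e-01,  5.981e-01, -1.643e-01,  2.020e-02,
        2.700e+02]), np.float64(0.2007))
(array([ 6.106e-01, -8.580e-02,  6.099e-01, -8.580e-02,  2.040e-02,
        2.410e+02]), np.float64(0.2006))
(array([ 6.226e-01, -6.100e-03,  6.219e-01, -6.800e-03,  2.070e-02,
        2.280e+02]), np.float64(0.2005))
(array([5.457e-01, 4.024e-01, 5.437e-01, 4.018e-01, 2.120e-02, 1.230e+02]), np.float64(0.1103))
t 58.35 grasp [ 0.6213 -0.0064  0.3   ] rpy [-1.7982e+02 -6.0000e-02  8.0920e+01] w 0.0881 F [ 0.5 -0.2 -1.4] j [-12.  15.  82.   0.  83.  -2.]
(0.5447, 0.403, 0.25, 81) -> [ 39.23 -14.05   5.08] [-0.18 -0.06 -0.08]
```

View pics/s26.png

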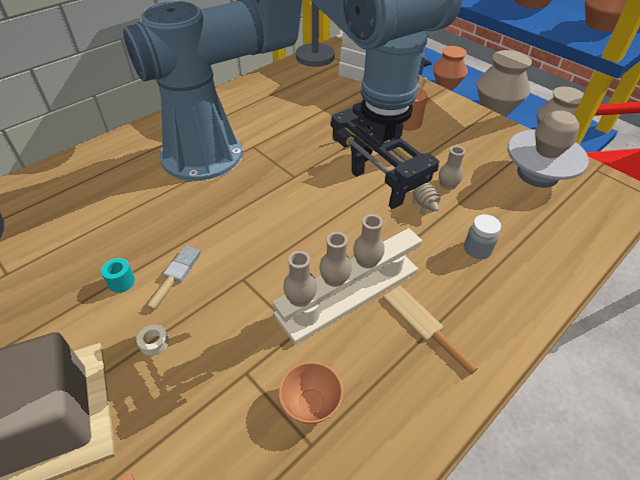

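Three jars are on the bar and J1 is left at (452,165). I'll move to it.

arm_command --deltas '[[[3,-1.1,0,0,0,0,-1],[7.5,-2.7,0,0,0,0,-1],[12,-4.3,0,0,0,0,-1],[17,-6.1,0,0,0,0,-1],[22,-7.9,0,0,0,0,-1],[27,-9.7,0,0,0,0,-1],[32,-11.5,0,0,0,0,-1],[36,-12.9,2,0,0,0,-1],[38.5,-13.8,4,0,0,0,-1],[39.2,-14,5,0,0,0,-1]]]'

```text
clock: 59.6
tcp_pos: [0.5444, 0.404, 0.3965]
eef_rot: [-179.8, 0.0, 81.0]
wrist_force: [0.5, -0.4, -0.2]
gripper_width: 0.0882
```

arm_command --deltas '[[[0,0,0,0,0,0,-1],[0,0,0,0,0,0,-1],[0,0,0,0,0,0,-1],[0,0,0,0,0,0,-1],[0,0,0,0,0,0,-1],[0,0,0,0,0,0,-1],[0,0,0,0,0,0,-1],[0,0,0,0,0,0,-1],[0,0,0,0,0,0,-1],[0,0,0,0,0,0,-1]]]'

```text
clock: 60.85
tcp_pos: [0.5453, 0.4026, 0.3984]
eef_rot: [-179.9, -0.1, 80.9]
wrist_force: [0.5, 0.3, 0.3]
gripper_width: 0.0875
```

```bash
python3 - <<'E'
from h import *
im,W=wcloud();cv2.imwrite('pics/w27.png',im);print(jarfit(W,.5447,.403,0))
plan([(.5447,.4033,.09,81)])
E
```

```text
(array([5.438e-01, 4.054e-01, 5.439e-01, 4.058e-01, 1.950e-02, 1.178e+03]), np.float64(0.1096))
t 60.9 grasp [0.5451 0.4028 0.2515] rpy [-1.7991e+02 -6.0000e-02  8.0920e+01] w 0.088 F [0.4 0.6 0.5] j [26. 24. 76.  0. 80. 35.]
(0.5447, 0.4033, 0.09, 81) -> [ 0.04 -0.05 16.15] [-0.09 -0.06 -0.08]
```

View pics/w27.png

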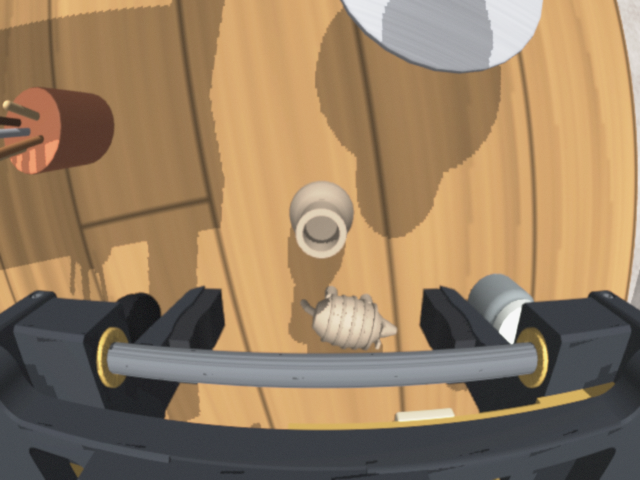

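The last jar, J1, is centred at (321,233). I'll grasp it.

arm_command --deltas '[[[0,0,3,0,0,0,-1],[0,0,7,0,0,0,-1],[0,0,11,0,0,0,-1],[0,0,14.5,0,0,0,-1],[0.1,0,16.1,0,0,0,-1],[0.1,0,16.1,0,0,0,-1],[0.1,0,16.1,0,0,0,-1],[0.1,0,16.1,0,0,0,1],[0.1,0,16.1,0,0,0,1],[0.1,0,16.1,0,0,0,1]]]'

```text
clock: 62.15
tcp_pos: [0.5454, 0.4038, 0.238]
eef_rot: [-179.9, -0.1, 80.9]
wrist_force: [-0.1, -0.3, -0.6]
gripper_width: 0.0606
```

arm_command --deltas '[[[0,0,0,0,0,0,1],[0,0,0,0,0,0,1],[0,0,0,0,0,0,1],[0,0,0,0,0,0,1],[0,0,-1,0,0,0,1],[0,0,-4,0,0,0,1],[0,0,-8,0,0,0,1],[0,0,-12,0,0,0,1],[0,0,-15.5,0,0,0,1],[0,0,-16,0,0,0,1]]]'

```text
clock: 63.4
tcp_pos: [0.546, 0.4039, 0.4014]
eef_rot: [179.8, -0.3, 80.9]
wrist_force: [0.7, -0.9, -1.9]
gripper_width: 0.0354
```

```bash
python3 - <<'E'
from h import *
im,W=wcloud();cv2.imwrite('pics/w28.png',im)
plan([(.6344,.0726,.25,81),(.6344,.0726,.184,81)])
E
```

```text
t 63.45 grasp [0.546  0.4041 0.2526] rpy [179.92  -0.18  80.92] w 0.0356 F [ 0.1 -0.7 -2. ] j [26. 24. 76.  0. 80. 36.]
(0.6344, 0.0726, 0.25, 81) -> [-31.3   13.98   0.18] [ 0.08 -0.18 -0.08]
(0.6344, 0.0726, 0.184, 81) -> [-31.32  13.97   6.78] [ 0.08 -0.18 -0.08]
```

View pics/w28.png

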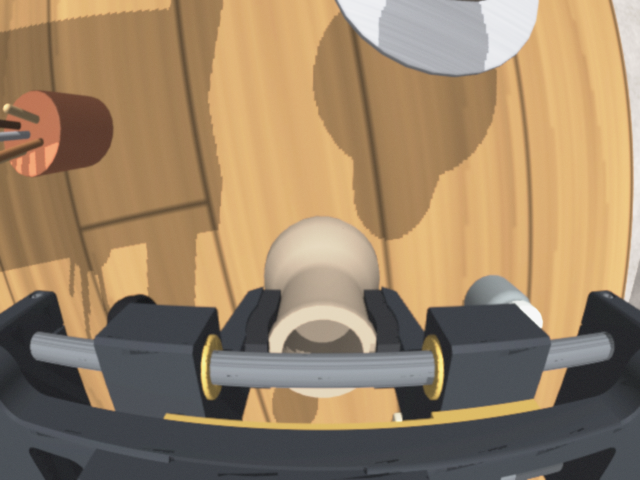

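J1 is held at (322,340). I'll carry it to bar position +120 mm.

arm_command --deltas '[[[-2.5,1.1,0,0,0,0,1],[-6,2.7,0,0,0,0,1],[-10,4.5,0,0,0,0,1],[-14,6.3,0,0,0,0,1],[-18,8,0,0,0,0,1],[-22,9.8,0,0,0,0,1],[-26,11.6,0,0,0,0,1],[-29,13,0,0,0,0,1],[-31,13.9,0,0,0,0,1],[-31.3,14,0,0,0,0,1]]]'

```text
clock: 64.7
tcp_pos: [0.6343, 0.0714, 0.3955]
eef_rot: [-179.8, -0.1, 80.8]
wrist_force: [-0.4, 0.3, -1.7]
gripper_width: 0.035
```

arm_command --deltas '[[[0,0,1,0,0,0,1],[0,0,2.5,0,0,0,1],[0,0,4,0,0,0,1],[0,0,5,0,0,0,1],[0,0,6,0,0,0,1],[0,0,6.4,0,0,0,1],[0,0,6.5,0,0,0,1],[0,0,6.5,0,0,0,1],[0,0,6.5,0,0,0,1],[0,0,6.5,0,0,0,1]]]'

```text
clock: 65.95
tcp_pos: [0.6343, 0.0725, 0.3323]
eef_rot: [-179.9, -0.1, 80.9]
wrist_force: [0.2, 0.4, -1.3]
gripper_width: 0.0352
```

```bash
python3 - <<'E'
from h import *
plan([(.6344,.0726,.181,81)])
snap('scene','s29')
a=cv2.imread('pics/s29.png')[160:360,220:480]; cv2.imwrite('pics/c29.png',cv2.resize(a,None,fx=3,fy=3))
E
```

```text
t 65.95 grasp [0.6342 0.0726 0.1853] rpy [-1.7995e+02 -6.0000e-02  8.0920e+01] w 0.0352 F [ 0.2  0.4 -1.3] j [-4. 22. 86.  0. 72.  5.]
(0.6344, 0.0726, 0.181, 81) -> [0.01 0.01 0.43] [-0.05 -0.06 -0.08]
```

View pics/c29.png

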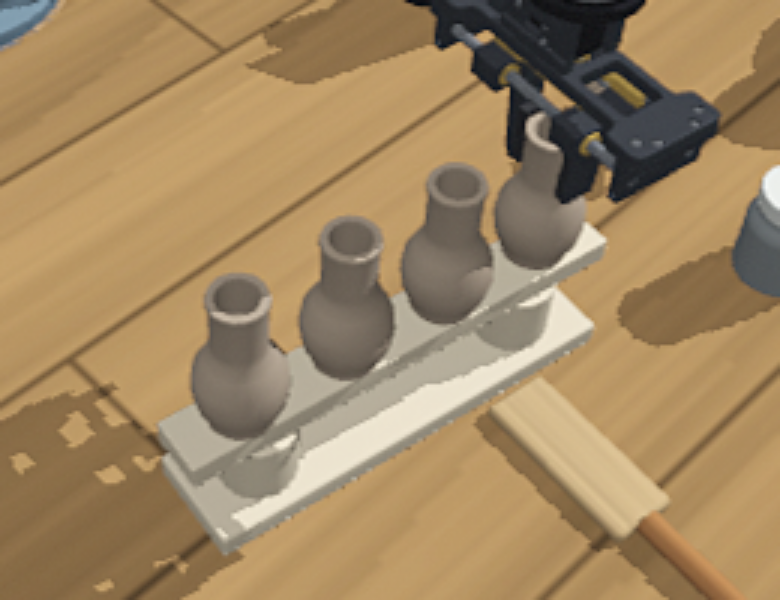

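J1 is in line over the bar. I'll lower, release, lift high and clear.

arm_command --deltas '[[[0,0,0.15,0,0,0,1],[0,0,0.3,0,0,0,1],[0,0,0.4,0,0,0,1],[0,0,0.4,0,0,0,1],[0,0,0.4,0,0,0,0.5],[0,0,0.4,0,0,0,0],[0,0,0.4,0,0,0,-0.5],[0,0,0.4,0,0,0,-1],[0,0,0.4,0,0,0,-1],[0,0,0.4,0,0,0,-1]]]'

```text
clock: 67.25
tcp_pos: [0.6342, 0.0725, 0.328]
eef_rot: [-179.9, -0.1, 80.9]
wrist_force: [-0.3, -0.2, 0.0]
gripper_width: 0.082
```

arm_command --deltas '[[[0,0,-0.5,0,0,0,-1],[0,0,-2,0,0,0,-1],[0,0,-4,0,0,0,-1],[0,0,-7,0,0,0,-1],[0,0,-10,0,0,0,-1],[0,0,-13,0,0,0,-1],[3,-3,-13,0,0,0,-1],[7,-7,-13,0,0,0,-1],[11,-11,-13,0,0,0,-1],[14,-14,-13,0,0,0,-1]]]'

```text
clock: 68.5
tcp_pos: [0.5168, 0.2343, 0.4604]
eef_rot: [180.0, -0.1, 81.0]
wrist_force: [-0.1, 0.2, -0.6]
gripper_width: 0.0883
```

arm_command --deltas '[[[3,-3,0,0,0,0,-1],[5,-5,0,0,0,0,-1],[5,-5,0,0,0,0,-1],[5,-5,0,0,0,0,-1],[5,-5,0,0,0,0,-1],[5,-5,0,0,0,0,-1],[5,-5,0,0,0,0,-1],[5,-5,0,0,0,0,-1],[5,-5,0,0,0,0,-1],[5,-5,0,0,0,0,-1]]]'

```text
clock: 69.75
tcp_pos: [0.4768, 0.29, 0.4584]
eef_rot: [-179.9, -0.1, 80.9]
wrist_force: [-0.3, -0.5, 0.0]
gripper_width: 0.0877
```

```bash
python3 - <<'E'
from h import *
im,d=snap('scene','s30');Cs=cloud('scene',d); im,d=snap('top','t30');Ct=cloud('top',d)
c=np.array([.6157,-.046]);u=np.array([.156,.988])
for C in(Cs,Ct):
  print(barfit(C))
  for x,y in((.597,-.1646),(.6095,-.0855),(.6219,-.0065),(.6344,.0726)):
    j,z=jarfit(C,x,y,.09); p=j[2:4]-c; print(j[2:5],z,'along',(p@u).round(4),'across',(p@[u[1],-u[0]]).round(4))
plan([])
a=cv2.imread('pics/s30.png')[160:360,220:480]; cv2.imwrite('pics/c30.png',cv2.resize(a,None,fx=3,fy=3))
E
```

```text
(array([617.7, -45.5]), array([340.4,  46.5]), 80.94, np.float64(0.0888), 'slope', np.float64(0.0001))
[ 0.5972 -0.1652  0.0204] 0.2007 along -0.1207 across 0.0003
[ 0.61   -0.0853  0.02  ] 0.2005 along -0.0397 across 0.0005
[ 0.6222 -0.0051  0.0207] 0.2004 along 0.0414 across 0.0
[0.6342 0.0727 0.0208] 0.2005 along 0.1202 across -0.0002
(array([615.7, -45.6]), array([339.9,  44.8]), 80.98, np.float64(0.0893), 'slope', np.float64(-0.0002))
[ 0.5968 -0.1654  0.0195] 0.2022 along -0.1209 across -0.0
[ 0.6086 -0.0855  0.0195] 0.2018 along -0.0401 across -0.0009
[ 0.6214 -0.0059  0.0194] 0.2022 along 0.0405 across -0.0006
[0.6331 0.0724 0.0194] 0.202 along 0.1197 across -0.0013
t 69.85 grasp [0.4765 0.2902 0.3114] rpy [-1.7991e+02 -6.0000e-02  8.0920e+01] w 0.0882 F [0.4 0.5 0.9] j [19.  6. 91.  0. 83. 28.]
```

View pics/c30.png

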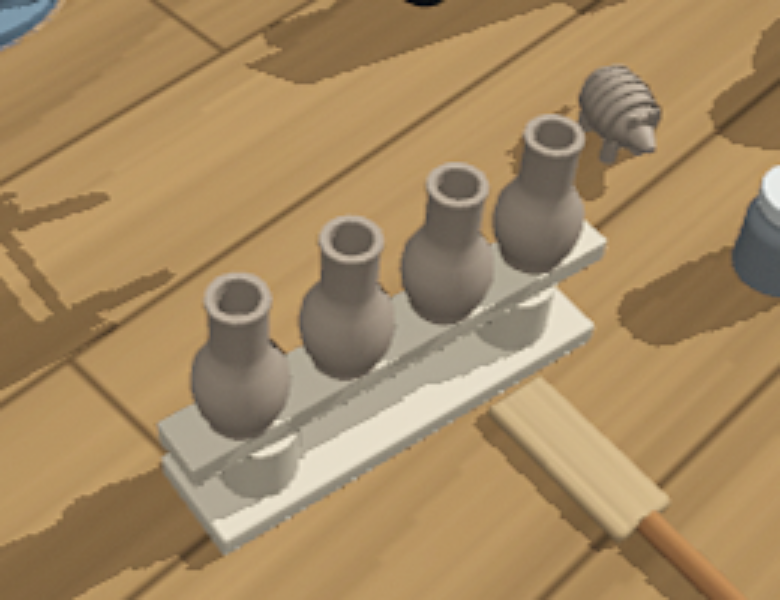

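View pics/t30.png

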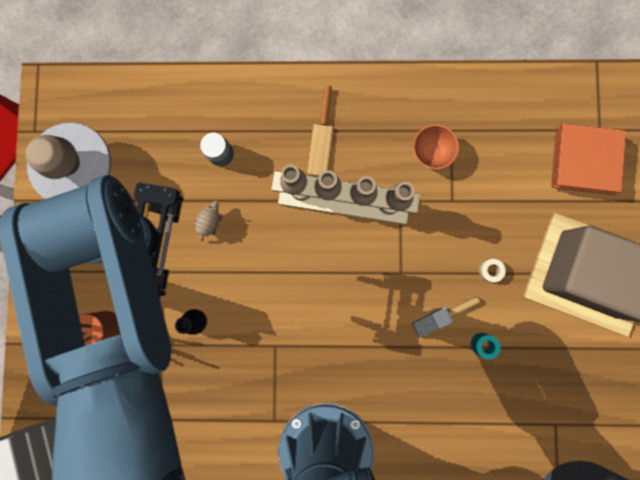

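All four jars stand upright in a row on the level bar, and no other grey jar is left on the table. The bystanders are at their starting pixels and the arm is clear. I'm handing in.

```bash
python3 - <<'E'
from rig import env
print(env.finish_job())
E
```

```text
the job is handed in; nothing more can be done
None
```

I finished the job and handed it in at about 70 s on the robot's clock. Both tall spacers are down on the posts, the bar lies across them, and all four grey jars stand in a row on it. The hand-in reported no verdict.

- **Spacers:** after release their tops measured 0.068–0.069 m. The nominal height is 0.070 m, and the cameras read about 1 mm low on every known height. They are now under the bar, so I did not measure them again, but the bar's height shows they are still seated.
- **Bar:** it is level, with its top at about 0.089 m. It lies within about 2 mm of the stand's centre and in line with the stand to about 0.5°.
- **Jars:** all four are upright with their mouths at 0.20 m. They sit at -121, -40, +41 and +120 mm along the bar and within about 1.5 mm of its centre line, so neighbours are about 80 mm apart.
- **Everything else:** the short spacer, armadillo, bowl, paddle, glaze jar, brush and both look-alikes (turquoise spacer and black jar) show at their starting places in the last top picture. The arm was clear of everything at hand-in.

No check failed. The cameras disagreed by 1–3 mm throughout, about what their calibration allows. I saw no knocked spacer and no grip slip.

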